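# File a cured specimen mount: out of its mould, into the tray, tray into the specimen file

### The arm

A 7-joint arm with a two-finger parallel gripper is mounted at the origin on a cart in front of the work surface, level with it; the furniture and walls round the work are solid. World frame = base frame: x ahead of the robot, y to its left, z up, the work surface at z = 0. Lengths are in m, angles in rad, forces in N, time in s.
With the tool pointing down it reaches from about 0.4 to 0.85 m from the base axis. Payload 4.5 kg.
Tool frame: the origin (TCP) lies at the very end of the fingers, on their centre line; the grasp point (between the pads) lies 19 mm behind it; y points along the fingers, x is the direction in which the jaws open and shut, and the axes are right-handed (so a half turn about y gives the same grasp; the last joint's range is limited). The gripper opens to 88 mm and grips with 3 to 60 N. Pads are 18 mm wide; open, the fingers measure 123 mm over their backs; the gripper's body (75 mm by 187 mm) begins 45 mm behind the grasp point.
Start: joints at [-1.091, 0.689, -0.195, 1.565, 0.157, 0.902, -0.215], TCP at [0.269, 0.564, 0.239] pointing down, gripper open.
Joint ranges: [-3.01, 3.01], [-0.46, 2.08], [-1.47, 1.51], [0.13, 2.56], [-1, 4.14], [0.04, 2.09], [-2.66, 2.66]. Speed limits (rad/s): [2.57, 2.57, 3.14, 3.14, 3.14, 3.14, 3.14].

### API

Orientations are given as a 3x3 rotation matrix whose columns are the frame's x, y, z axes.
In Python, from station import * gives the robot as it stands.
- The arm moves only by the shell command python3 -m pendant 'ROWS'. ROWS is JSON, a list of rows, each a list of 3 entries, a list of its own where there are three numbers: the turn, a rotation vector about the tool's x, y, z in rad, then the shift along the tool's x, y, z in m, then the finger opening in m, from 0 to 0.0881. A call has 1 to 8 rows; each row shifts and turns the commanded pose from where the row before left it, along the tool's axes as they then stand; what a row does not reach is not made up. A row lasts 1/10 s, in which the tool goes at most 50 mm and 8.59 degrees, less where a joint would pass 70% of its speed; a pose out of reach is approached as far as the arm can. A call with a gripper value outside its range is refused whole. The fingers move at their own pace and stop on an object; the grip force is fixed at half the most. Time passes only in rows, so rows that do not move let the fingers close. It gives the time, the measured TCP pose, the force and the opening at its end, in the units of the state.
- get_state(): the state, without advancing time (a new reading comes with each control period).
- get_image(name): name is "side" or "top" or "wrist"; returns (picture, depth): 400x640x3 uint8, red, green, blue; 400x640 float32, m along the optical axis (not along the pixel's ray), 0 where there is no reading.
- camera_model(name): a dict with "fx", "fy", "cx", "cy" (pixels), "dist_coeffs" ([k1, k2, p1, p2, k3] as OpenCV has them; the pictures are not rectified), "world_from_camera" (4x4, takes a point from camera to world coordinates). Camera axes: x right, y up, looking along -z (the intrinsics and any distortion apply to the point x, -y, -z); pixel columns grow to the right and rows downward; lengths in m; the calibration is good to about 2 mm. A picture is of the moment at which its call begins: read the wrist's pose just before it. camera_model takes no time and is no camera call; for the wrist camera it gives the pose at the moment of the call.
- sign_off(): hands the job in, once; it reports no verdict.
The state is a dict: "time_s": time; "joints": joint angles; "dq": joint speeds; "tau": joint torques, N m; "eef_pos": TCP position; "ee_rot": TCP orientation; "ft_force": force on the tool from outside, world axes, zero at the start; "torque": the same for the moment, N m; "finger_gap": finger opening in m.
Only numpy, scipy, OpenCV 4.12 (cv2) and the standard library are available. Lean on these libraries where they do the work, as an engineer would, in place of code of your own. Each camera call takes 0.05 s, during which the arm holds its last target.

### The job

Lift the cured resin mount out of its mounting-mould base and set it down (not drop it), face up, in an empty recess of the square specimen tray; then slide the loaded tray along the desk, without lifting it, into the open bay of the flat specimen file until it is fully home against the stop. Both mounts must end up seated in their recesses in the tray, and the other things on the desk must be left where they are.

Things in the scene. Friction and masses are not known exactly. Their poses are not given: they have to be found in the camera images.
- mount: the cured mount to be filed: black resin disc with a metal sample in its upper, polished face, 30 mm across, 15 mm high; origin at the centre of its underside, z up. It stands in the mould base's cavity and rises 8 mm above its rim
- mould_base: white round mounting-mould base that holds the mount, fixed to the desk: 42 mm across (47 mm flange at the foot), 12 mm high, round cavity 32 mm across, cavity floor 5 mm above the desk; origin at the centre of its underside. Two like bases with empty cavities stand near it (three places, up to 20 cm apart); the tall hardness tester stands 10 cm behind them
- tray: loose square grey tray on the desk, 92 x 92 mm, 14 mm high, 0.2 to 0.4 kg; four round recesses 34.5 mm across, 9 mm deep, 44 mm apart in a 2 x 2 pattern (a seated mount stands out by 6 to 7 mm). Origin at the centre of its underside, x and y along its sides. Its four sides are alike and plain, any may go into the bay first; too wide to grasp across
- recess_0 (a point): centre of the floor of the tray recess at its own (+22, +22) mm, 5 mm above its underside; this one holds the mount filed earlier
- recess_1 (a point): centre of the floor of the empty recess at the tray's own (+22, -22) mm
- recess_2 (a point): centre of the floor of the empty recess at the tray's own (-22, -22) mm
- recess_3 (a point): centre of the floor of the empty recess at the tray's own (-22, +22) mm
- filed_mount: black resin mount filed earlier, 30 mm across, 16 mm high, loose in recess 0 of the tray; origin at the centre of its underside
- specimen_file: flat grey steel specimen file, fixed: 100 mm deep (x), 208 wide (y), 37 high; origin at the centre of its underside. Its two bay mouths face its own -x. Bays 95.5 mm wide, 25 high, centred at y = +52 and -52, without a floor (the tray slides on the desk). Middle wall's nose and flared outer lips reach 4 and 11 mm before the mouth plane x = -50. A tray filed earlier fills one bay
- bay_home (a point): in the open bay, on the desk: where the tray's origin comes to lie when the tray is fully home against the rubber stop at the back; x points into the bay (parallel to the file's x), z up. It lies 42 mm inside the mouth plane, so that 4 mm of the tray stand out when it is home
- sleeve_1: bystander: white plastic mould sleeve (ring), 42 mm across, 22 mm high; origin at the centre of its underside
- sleeve_2: bystander: a like ring, 42 mm across, 22 mm high; origin at the centre of its underside
- round_block: bystander: round steel hardness reference block, 64 mm across, 15 mm high; origin at the centre of its underside
- dropper: bystander: brown glass dropper bottle, 33 mm across, 102 mm high; origin at the centre of its underside
- hex_key: bystander: black hex key, 33 x 88 mm, 4 mm thick, lying flat, long arm along its own y; origin at the centre of its underside
- large_mount: bystander: larger black resin mount, 40 mm across, 18 mm high; origin at the centre of its underside
- objective: bystander: spare microscope objective standing upright, 28 mm across, 46 mm high; origin at the centre of its underside
- rubber: bystander: rubber eraser, 21 x 54 mm, 13 mm high, long along its own y; origin at the centre of its underside

How it is judged:
By the outcome, as a careful person would: the job done as asked, in the order asked, and still so for the second after the job is handed in, with the robot touching nothing.
It also fails if it takes over 72 s, if anything falls off the work surface, if the arm or the gripper's body presses on something with over 40 N, if the wrist force passes 120 N, or if a joint passes its speed limit or range.

## Working session

There is one attempt and no reset: what is moved stays moved. The work goes in short steps, Python scripts to look and compute and a shell command to move; the robot and the scene stay as the last step left them, time stands still between calls to the robot, and variables do not carry over. Pictures are saved under pics/ and viewed, and the job is handed in when it is done.

```bash
ls; mkdir -p pics; cat > h.py <<'E'
from station import *
import numpy as np, cv2
def save(img,name): cv2.imwrite('pics/'+name,img[:,:,::-1])
def px2w(name,u,v,z,cm=None):
    cm=cm or camera_model(name)
    K=np.array([[cm['fx'],0,cm['cx']],[0,cm['fy'],cm['cy']],[0,0,1]])
    p=cv2.undistortPoints(np.array([[[u,v]]],float),K,np.array(cm['dist_coeffs'],float))[0,0]
    T=np.array(cm['world_from_camera']); d=T[:3,:3]@np.array([p[0],-p[1],-1]); o=T[:3,3]
    return o+d*(z-o[2])/d[2]
E
python3 - <<'E'
from h import *
s=get_state(); print(s)
for n in ['top','side','wrist']:
    cm=camera_model(n); i,d=get_image(n); save(i,n+'0.png'); np.save(n+'0d.npy',d); print(n,cm)
E
```

```text
pics
{'time_s': 0.0, 'joints': array([-1.09124935,  0.68995513, -0.19451813,  1.56635535,  0.15729328,
        0.90250343, -0.2150881 ]), 'dq': array([-2.78843115e-05, -3.57835425e-04,  1.09236393e-03,  4.27327103e-04,
        1.28487017e-03,  1.95334093e-04,  2.52788025e-03]), 'tau': array([ 9.20508573e-04, -5.27561152e+01, -1.26616392e+00, -1.53424573e+01,
       -5.25027502e-02,  6.54294287e-03,  1.67313101e-04]), 'eef_pos': array([0.26922401, 0.5633333 , 0.23792513]), 'ee_rot': array([[ 4.31044104e-01, -6.70107409e-04, -9.02330611e-01],
       [ 9.02329013e-01, -1.70288843e-03,  4.31044606e-01],
       [-1.82541454e-03, -9.99998326e-01, -1.29362659e-04]]), 'ft_force': array([ 0.4030488 , -0.12953347, -0.14206314]), 'torque': array([-0.00097281, -0.04631547, -0.04155375]), 'finger_gap': 0.08806249482415626}
top {'fx': 436.8868553447158, 'fy': 436.8868553447158, 'cx': 315.9800737726962, 'cy': 198.1712503839574, 'dist_coeffs': array([0.00870183, 0.        , 0.        , 0.        , 0.        ]), 'world_from_camera': array([[-0.00337345,  0.98894876, -0.1482193 ,  0.35931209],
       
[... 405 characters left out ...]
.99872132, -0.0390638 ,  0.03208972,  0.57666826],
       [ 0.04793748, -0.53020431,  0.84651366,  0.84734095],
       [-0.01605393,  0.84696954,  0.53139897,  0.55279211],
       [ 0.        ,  0.        ,  0.        ,  1.        ]])}
wrist {'fx': 286.8990673614326, 'fy': 286.8990673614326, 'cx': 321.71016070942096, 'cy': 197.77950866668968, 'dist_coeffs': array([-0.03640766,  0.        ,  0.        ,  0.        ,  0.        ]), 'world_from_camera': array([[ 0.43092945, -0.8713405 , -0.23466048,  0.20930718],
       [ 0.9023812 ,  0.41528832,  0.11508158,  0.59285356],
       [-0.00282348, -0.26134525,  0.96524126,  0.38428254],
       [ 0.        ,  0.        ,  0.        ,  1.        ]])}
```

View pics/top0.png

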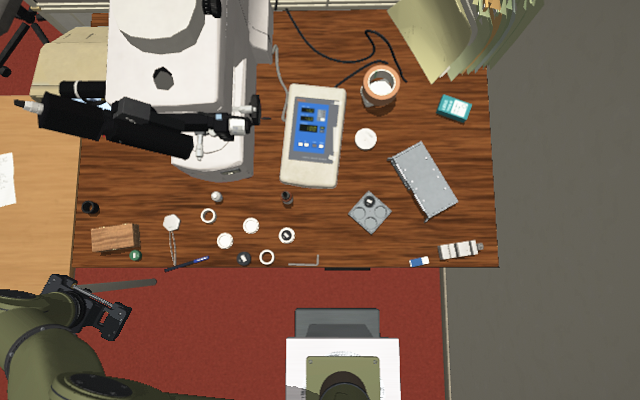

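View pics/side0.png

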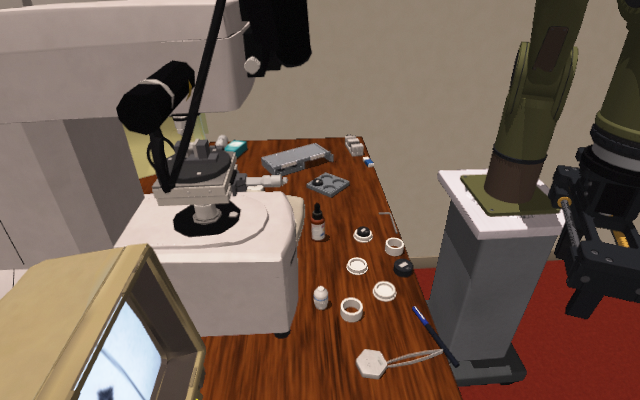

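View pics/wrist0.png

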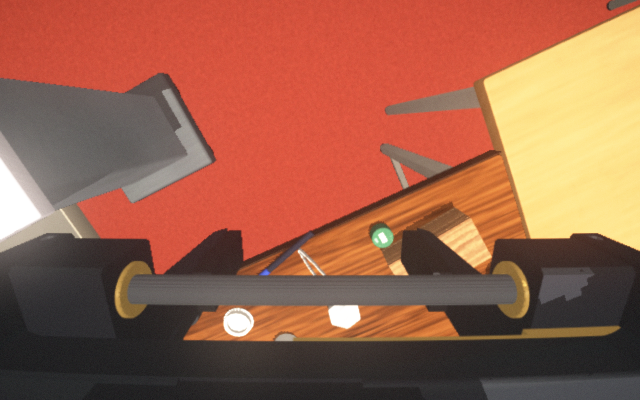

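```bash
python3 - <<'E'
from h import *
i=cv2.imread('pics/top0.png')
c=i[125:275,330:480]; cv2.imwrite('pics/c1.png',cv2.resize(c,(600,600),interpolation=cv2.INTER_CUBIC))
c=i[180:275,190:340]; cv2.imwrite('pics/c2.png',cv2.resize(c,(750,475),interpolation=cv2.INTER_CUBIC))
E
```

```text
(no output)
```

View pics/c1.png

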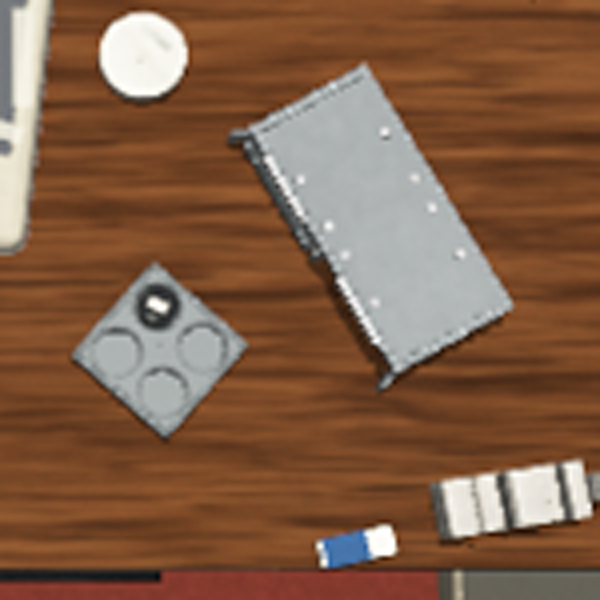

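View pics/c2.png

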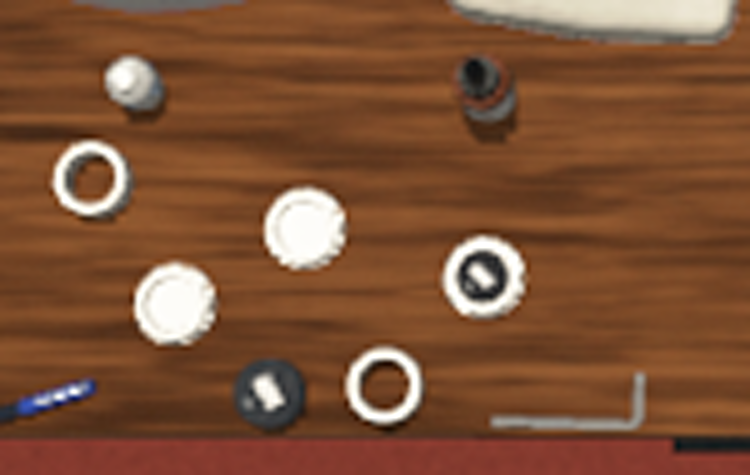

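```bash
python3 - <<'E'
from h import *
np.set_printoptions(precision=4,suppress=True)
def c1(x,y,z): return px2w('top',330+(x-1.5)/4,125+(y-1.5)/4,z)[:2]
def c2(x,y,z): return px2w('top',190+(x-2)/5,180+(y-2)/5,z)[:2]
print('mount',c2(483,277,.02),'base rim',c2(484,277,.012))
for p in [(72,355),(155,263),(247,345),(165,438)]: print('tray',c1(*p,.014))
for p in [(158,307),]: print('filed',c1(*p,.021))
for p in [(252,130),(367,63),(513,303),(398,374)]: print('file',c1(*p,.037))
for n,p,z in [('drop',(480,75),.102),('hex',(640,420),0.004),('hexe',(492,420),.004),('ring',(385,386),.022),('large',(270,395),.018),('mb2',(305,228),.012),('mb3',(175,304),.012)]: print(n,c2(*p,z))
print('rubber',c1(357,547,.013),'round',c1(143,55,.015))
i=cv2.imread('pics/side0.png')
c=i[130:210,240:380]; cv2.imwrite('pics/c3.png',cv2.resize(c,None,fx=5,fy=5,interpolation=cv2.INTER_CUBIC))
E
```

```text
mount [0.4416 0.1604] base rim [0.4422 0.1605]
tray [ 0.5042 -0.0184]
tray [ 0.5718 -0.0802]
tray [ 0.5107 -0.1458]
tray [ 0.4434 -0.0847]
filed [ 0.5382 -0.081 ]
file [ 0.6657 -0.1505]
file [ 0.7151 -0.2357]
file [ 0.5371 -0.3325]
file [ 0.4866 -0.2488]
drop [0.547  0.1552]
hex [0.3595 0.0701]
hexe [0.3598 0.1561]
ring [0.3793 0.2161]
large [0.3745 0.2831]
mb2 [0.4714 0.2658]
mb3 [0.4274 0.341 ]
rubber [ 0.3649 -0.22  ] round [ 0.7294 -0.0745]
```

View pics/c3.png

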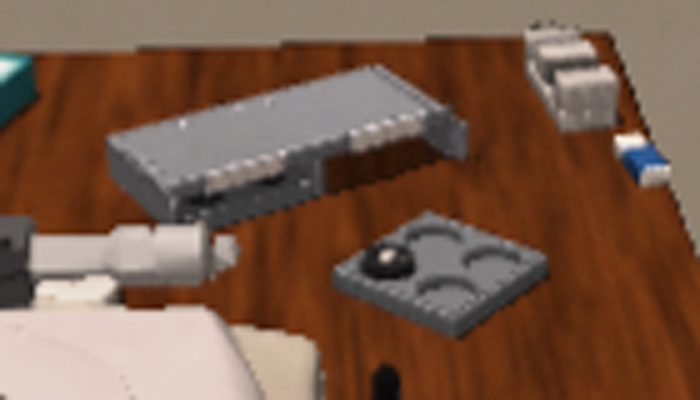

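```bash
python3 -m pendant '[[[0,0,0],[-0.024,0.004,-0.033],0.088],[[0,0,0],[-0.024,0.004,-0.033],0.088],[[0,0,0],[-0.024,0.004,-0.033],0.088],[[0,0,0],[-0.024,0.004,-0.033],0.088],[[0,0,0],[-0.024,0.004,-0.033],0.088],[[0,0,0],[-0.024,0.004,-0.033],0.088]]'
```

```text
time_s: 0.75
eef_pos: [0.3865, 0.3471, 0.2145]
ee_rot: [[0.431, -0.0, -0.902], [0.902, -0.0, 0.431], [-0.0, -1.0, 0.0]]
ft_force: [0.2, -0.0, -1.3]
finger_gap: 0.0878
```

```bash
python3 -m pendant '[[[0,0,0],[-0.024,0.004,-0.033],0.088],[[0,0,0],[-0.024,0.004,-0.033],0.088],[[0,0,0],[-0.024,0.004,-0.033],0.088],[[0,0,0],[-0.024,0.004,-0.033],0.088],[[0,0,0],[-0.024,0.004,-0.033],0.088],[[0,0,0],[-0.024,0.004,-0.033],0.088],[[0,0,0],[0,0,0],0.088]]'
python3 - <<'E'
from h import *
s=get_state();cm=camera_model('wrist');i,d=get_image('wrist');save(i,'w1.png')
import pickle;pickle.dump((s,cm,i,d),open('w1.pkl','wb'))
E
```

```text
time_s: 1.45
eef_pos: [0.5049, 0.1259, 0.1898]
ee_rot: [[0.441, 0.0, -0.898], [0.897, -0.005, 0.441], [-0.004, -1.0, -0.002]]
ft_force: [0.3, -0.2, 0.0]
finger_gap: 0.0879
```

View pics/w1.png

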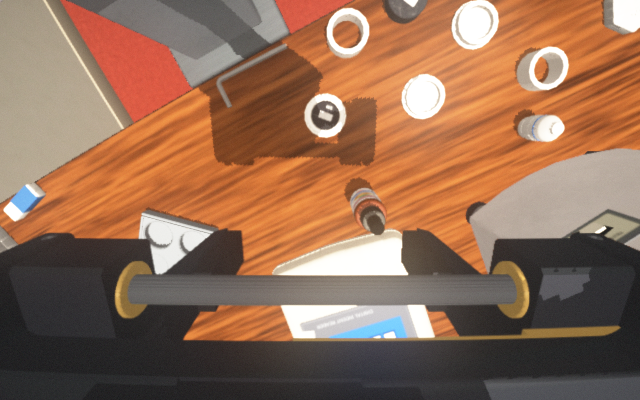

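```bash
python3 - <<'E'
from h import *
i=cv2.imread('pics/w1.png')
c=i[75:155,285:365]; cv2.imwrite('pics/c4.png',cv2.resize(c,(560,560),interpolation=cv2.INTER_CUBIC))
E
```

```text
(no output)
```

View pics/c4.png

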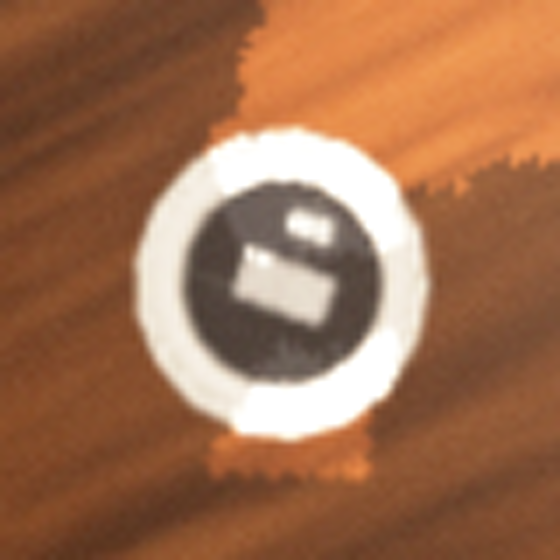

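```bash
python3 - <<'E'
from h import *
import pickle
s,cm,i,d=pickle.load(open('w1.pkl','rb'))
m=px2w('w',325.1,114.7,.020,cm);b=px2w('w',285+279/7,75+280/7,.010,cm)
print(m,b,s['eef_pos'],s['ee_rot'])
print('tool delta',s['ee_rot'].T@(np.r_[m[:2],.0]-s['eef_pos']))
# depth check
print(d[114,325], [d[160,325]])
o=cm['world_from_camera'][:3,3];print(o)
E
```

```text
[0.4413993  0.16043371 0.02      ] [0.44144836 0.16018082 0.01      ] [0.50493815 0.12591956 0.18983423] [[ 4.40995270e-01  1.25164799e-04 -8.97509419e-01]
 [ 8.97499690e-01 -4.71956656e-03  4.40989832e-01]
 [-4.18065904e-03 -9.99988855e-01 -2.19364190e-03]]
tool delta [0.00374974 0.18966127 0.07266353]
0.30285695 [np.float32(0.33397672)]
[0.44516183 0.15648713 0.33598515]
```

```bash
python3 -m pendant '[[[0,0,0],[0.002,0,0.036],0.07],[[0,0,0],[0.002,0,0.036],0.07],[[0,0,0],[0,0.04,0],0.07],[[0,0,0],[0,0.04,0],0.07],[[0,0,0],[0,0.03,0],0.07],[[0,0,0],[0,0.02,0],0.07],[[0,0,0],[0,0.015,0],0.07],[[0,0,0],[0,0,0],0.07]]'
python3 - <<'E'
from h import *
s=get_state();cm=camera_model('wrist');i,d=get_image('wrist');save(i,'w2.png')
print('tool delta',s['ee_rot'].T@(np.r_[.4414,.1603,.0]-s['eef_pos']),s['ee_rot'])
E
```

```text
time_s: 2.3
eef_pos: [0.4377, 0.1694, 0.0442]
ee_rot: [[0.429, -0.003, -0.903], [0.903, -0.0, 0.429], [-0.002, -1.0, 0.003]]
ft_force: [-0.0, 0.6, 1.7]
finger_gap: 0.0704
tool delta [-0.00653513  0.0441941  -0.00732021] [[ 4.28660707e-01 -3.17208085e-03 -9.03459980e-01]
 [ 9.03463837e-01 -4.41866848e-04  4.28664088e-01]
 [-1.75896616e-03 -9.99994871e-01  2.67644937e-03]]
```

View pics/w2.png

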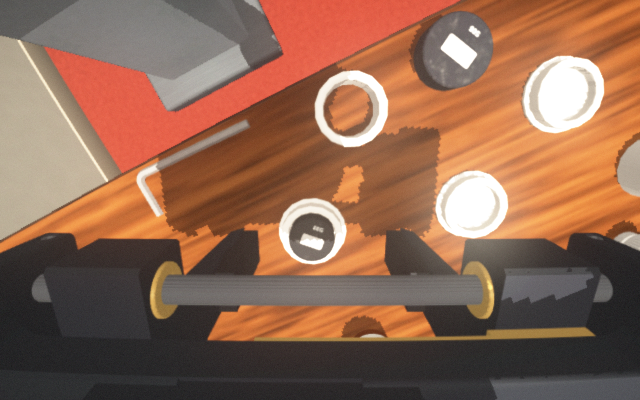

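```bash
python3 -m pendant '[[[0,0,0],[-0.0065,0,-0.0073],0.07],[[0,0,0],[0,0.01,0],0.07],[[0,0,0],[0,0,0],0.07],[[0,0,0],[0,0,0],0.07]]'
python3 - <<'E'
from h import *
s=get_state();cm=camera_model('wrist');i,d=get_image('wrist');save(i,'w3.png')
cv2.imwrite('pics/c5.png',cv2.resize(i[180:330,220:420,::-1],(800,600),interpolation=cv2.INTER_CUBIC))
print('tool delta',s['ee_rot'].T@(np.r_[.4414,.1603,.0]-s['eef_pos']),s['ee_rot'],s['ft_force'])
E
```

```text
time_s: 2.75
eef_pos: [0.4432, 0.159, 0.0358]
ee_rot: [[0.431, 0.0, -0.902], [0.902, 0.0, 0.431], [0.0, -1.0, 0.0]]
ft_force: [0.3, 0.5, 0.5]
finger_gap: 0.07
tool delta [0.00042149 0.03578708 0.00218727] [[ 4.31423459e-01  6.12063936e-05 -9.02149542e-01]
 [ 9.02149512e-01  2.37125671e-04  4.31423461e-01]
 [ 2.40328689e-04 -9.99999970e-01  4.70842590e-05]] [0.25243374 0.47886827 0.46300978]
```

View pics/c5.png

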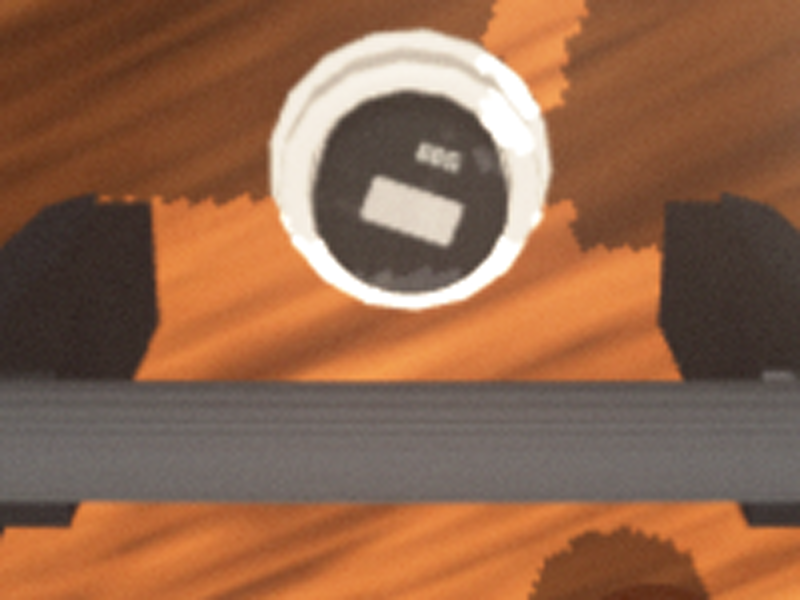

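```bash
python3 - <<'E'
from h import *
s=get_state();cm=camera_model('wrist')
m=px2w('w',220+(410-1.5)/4,180+(193-1.5)/4,.02,cm);print(m, s['ee_rot'].T@(np.r_[m[:2],.0145]-s['eef_pos']))
for p in [(155,200),(663,205),(100,197)]:
  f=px2w('w',220+p[0]/4,180+p[1]/4,s['eef_pos'][2],cm);print('tip in tool',s['ee_rot'].T@(f-s['eef_pos']))
E
```

```text
[0.4397218  0.16136673 0.02      ] [0.00053064 0.02138176 0.00413091]
tip in tool [-3.40828442e-02 -1.43385230e-05  8.98323528e-03]
tip in tool [3.53082548e-02 1.40442114e-05 8.28462415e-03]
tip in tool [-4.15995667e-02 -1.74288304e-05  9.40158402e-03]
```

```bash
python3 -m pendant '[[[0,0,0],[0.0005,0.012,0.0036],0.06],[[0,0,0],[0,0.009,0],0.06],[[0,0,0],[0,0,0],0.05],[[0,0,0],[0,0,0],0.05]]'

```

```text
time_s: 3.2
eef_pos: [0.4401, 0.1609, 0.0147]
ee_rot: [[0.431, -0.0, -0.902], [0.902, -0.0, 0.431], [-0.0, -1.0, 0.0]]
ft_force: [0.8, -0.2, 0.3]
finger_gap: 0.0504
```

```bash
python3 -m pendant '[[[0,0,0],[0,0,0],0.036],[[0,0,0],[0,0,0],0.026],[[0,0,0],[0,0,0],0.02],[[0,0,0],[0,0,0],0.02],[[0,0,0],[0,0,0],0.02],[[0,0,0],[0,0,0],0.02]]'

```

```text
time_s: 3.8
eef_pos: [0.4403, 0.161, 0.0149]
ee_rot: [[0.431, 0.001, -0.902], [0.902, 0.0, 0.431], [0.0, -1.0, -0.0]]
ft_force: [0.5, -0.2, 4.0]
finger_gap: 0.0281
```

```bash
python3 -m pendant '[[[0,0,0],[0,0,0],0.02],[[0,0,0],[0,0,0],0.02]]'; python3 - <<'E'
from h import *
i,d=get_image('wrist');save(i,'w4.png')
cv2.imwrite('pics/c6.png',cv2.resize(i[180:330,220:420,::-1],(800,600),interpolation=cv2.INTER_CUBIC))
E
```

```text
time_s: 4.0
eef_pos: [0.4404, 0.161, 0.0149]
ee_rot: [[0.431, 0.001, -0.902], [0.902, 0.0, 0.431], [0.0, -1.0, -0.0]]
ft_force: [0.0, -0.3, 5.2]
finger_gap: 0.0284
```

View pics/c6.png

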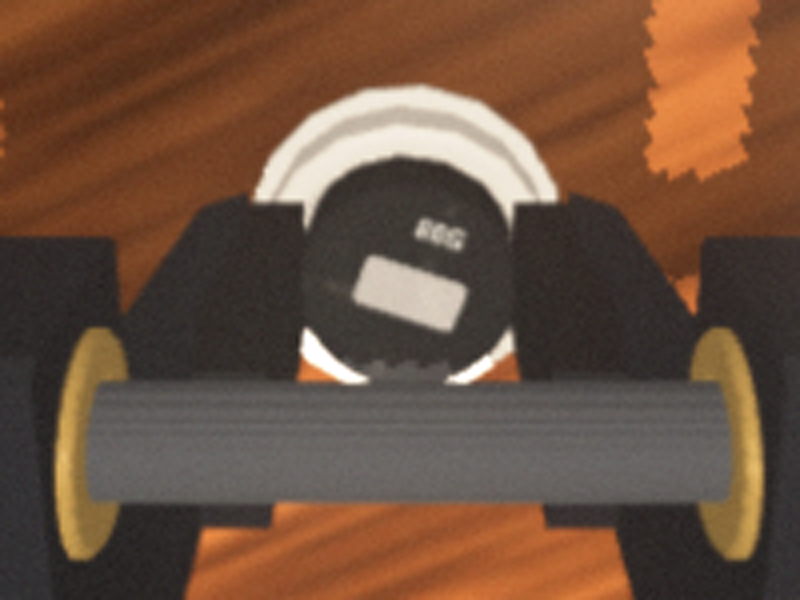

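```bash
python3 -m pendant '[[[0,0,0],[0,-0.004,0],0.02],[[0,0,0],[0,-0.01,0],0.02],[[0,0,0],[0,-0.02,0],0.02],[[0,0,0],[0,-0.03,0],0.02],[[0,0,0],[0,0,0],0.02]]'; python3 - <<'E'
from h import *
i,d=get_image('wrist');save(i,'w5.png')
cv2.imwrite('pics/c7.png',cv2.resize(i[180:330,220:420,::-1],(800,600),interpolation=cv2.INTER_CUBIC))
E
```

```text
time_s: 4.55
eef_pos: [0.4414, 0.1614, 0.0817]
ee_rot: [[0.432, 0.004, -0.902], [0.902, 0.002, 0.432], [0.004, -1.0, -0.003]]
ft_force: [0.4, 0.9, 0.2]
finger_gap: 0.0279
```

View pics/c7.png

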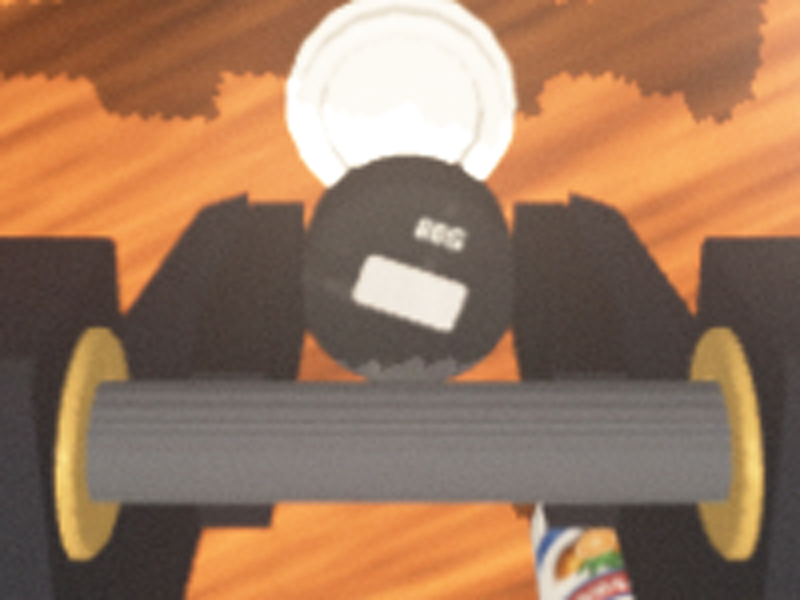

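```bash
python3 -m pendant '[[[0,-0.144,0],[0,-0.03,0],0.02],[[0,-0.144,0],[0,-0.03,0],0.02],[[0,-0.144,0],[0,-0.03,0],0.02],[[0,-0.144,0],[0,-0.03,0],0.02],[[0,0,0],[0,0,0],0.02]]'; python3 - <<'E'
from h import *
s=get_state();print(s['joints'],s['eef_pos'],s['ee_rot'].T@(np.array([.596,-.122,.2])-s['eef_pos']))
E
```

```text
time_s: 5.1
eef_pos: [0.4415, 0.1617, 0.2011]
ee_rot: [[-0.132, 0.004, -0.991], [0.991, 0.003, -0.132], [0.002, -1.0, -0.005]]
ft_force: [0.9, 0.8, 0.4]
finger_gap: 0.0283
[-0.14705863  0.58145244 -0.4682606   2.05629632  0.45543999  0.59841347
  0.77263737] [0.4415113  0.16172467 0.20107093] [-0.3015884  0.000955  -0.1158064]
```

```bash
python3 -m pendant '[[[0,0,0],[-0.0375,0,-0.0145],0.02],[[0,0,0],[-0.0375,0,-0.0145],0.02],[[0,0,0],[-0.0375,0,-0.0145],0.02],[[0,0,0],[-0.0375,0,-0.0145],0.02],[[0,0,0],[-0.0375,0,-0.0145],0.02],[[0,0,0],[-0.0375,0,-0.0145],0.02],[[0,0,0],[-0.0375,0,-0.0145],0.02],[[0,0,0],[-0.0375,0,-0.0145],0.02]]'; python3 -m pendant '[[[0,0,0],[0,0,0],0.02],[[0,0,0],[0,0,0],0.02]]'
python3 - <<'E'
from h import *
s=get_state();cm=camera_model('wrist');i,d=get_image('wrist');save(i,'w6.png')
import pickle;pickle.dump((s,cm,i,d),open('w6.pkl','wb'));print(s['joints'])
i,d=get_image('top');save(i,'t6.png')
E
```

```text
time_s: 5.9
eef_pos: [0.5937, -0.123, 0.1967]
ee_rot: [[-0.128, -0.003, -0.992], [0.992, 0.0, -0.128], [0.001, -1.0, 0.003]]
ft_force: [-0.8, 0.5, 0.2]
finger_gap: 0.0283
time_s: 6.1
eef_pos: [0.5932, -0.122, 0.1967]
ee_rot: [[-0.127, -0.003, -0.992], [0.992, 0.001, -0.127], [0.001, -1.0, 0.003]]
ft_force: [0.2, -0.2, -0.8]
finger_gap: 0.0281
[ 0.41699688  0.75462948 -0.52187691  1.65626301  0.46633913  0.86081446
  1.4001507 ]
```

View pics/w6.png

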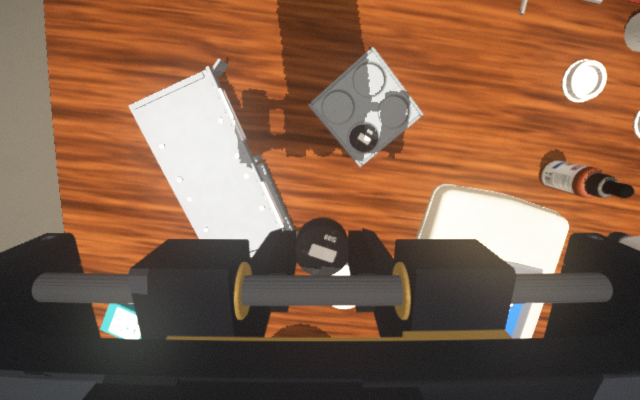

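View pics/t6.png

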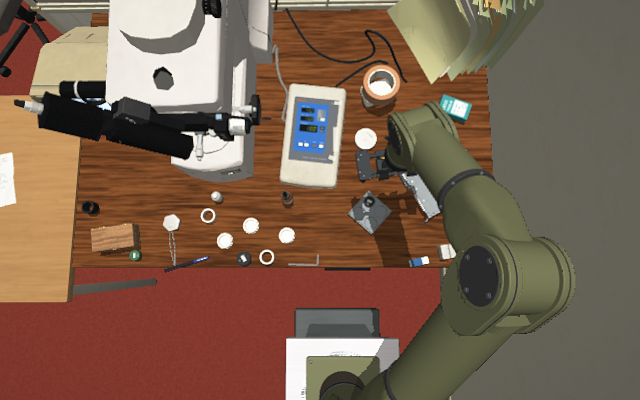

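```bash
python3 - <<'E'
from h import *
i=cv2.imread('pics/w6.png')
cv2.imwrite('pics/c8.png',cv2.resize(i[40:175,300:435],(756,756)[:2] and (600,600),interpolation=cv2.INTER_CUBIC))
cv2.imwrite('pics/c9.png',cv2.resize(i[50:250,120:310],(570,600),interpolation=cv2.INTER_CUBIC))
E
```

```text
(no output)
```

View pics/c8.png

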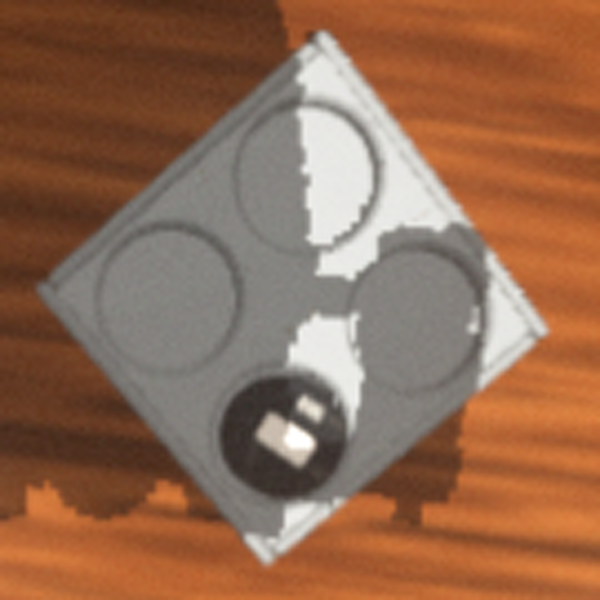

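View pics/c9.png

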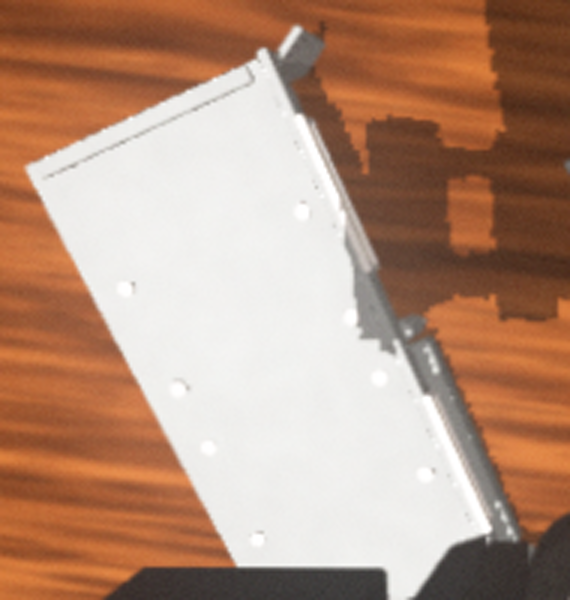

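```bash
cat > fit.py <<'E'
from h import *
from scipy.optimize import least_squares
def fit(model,meas,x0):
    r=least_squares(lambda p:(np.array([p[:2]+np.array([[np.cos(p[2]),-np.sin(p[2])],[np.sin(p[2]),np.cos(p[2])]])@m for m in np.array(model)])-np.array(meas)).ravel(),x0,loss='soft_l1',f_scale=.002)
    return r.x,np.abs(r.fun).max()
E
python3 - <<'E'
from fit import *
import pickle
np.set_printoptions(precision=4,suppress=True)
s,cm,i,d=pickle.load(open('w6.pkl','rb'))
def a(x,y,z): return px2w('w',300+(x-1.7)/4.444,40+(y-1.7)/4.444,z,cm)[:2]
def b(x,y,z): return px2w('w',120+(x-1)/3,50+(y-1)/3,z,cm)[:2]
# forward frame: x=f (-42.5deg), recesses: left=f-l, top=-f-l, right=-f+l, filed=f+l
meas=[a(170,300,.014),a(310,176,.014),a(420,316,.014),a(282,437,.021),a(40,290,.014),a(322,38,.014),a(546,330,.014),a(268,560,.014)]
mod=[(.022,-.022),(-.022,-.022),(-.022,.022),(.022,.022),(.046,-.046),(-.046,-.046),(-.046,.046),(.046,.046)]
p,e=fit(mod,meas,[.507,-.082,-.74]);print('tray',p,np.degrees(p[2]),e);print(np.array(meas))
q=np.array([b(262,52,.037),b(28,170,.037),b(240,568,.037),b(400,340,.037)]);print('file',q)
for u,v in [((1,0),0)]: pass
e1=q[0]-q[1];e2=q[1]-q[2];print(np.degrees(np.arctan2(*e1[::-1])),np.degrees(np.arctan2(*e2[::-1])),np.degrees(np.arctan2(*(q[0]-q[3])[::-1])),np.linalg.norm(e1))
# held mount
m=px2w('w',325,0,0,cm)
E
```

```text
tray [ 0.5082 -0.0837 -0.7309] -41.87716707316383 0.0029720858200992795
[[ 0.5101 -0.1146]
 [ 0.4771 -0.085 ]
 [ 0.5058 -0.0524]
 [ 0.5392 -0.0827]
 [ 0.5118 -0.1467]
 [ 0.4462 -0.0872]
 [ 0.5049 -0.0204]
 [ 0.5709 -0.0802]]
file [[ 0.4892 -0.2504]
 [ 0.5365 -0.3308]
 [ 0.6755 -0.2537]
 [ 0.5796 -0.1979]]
120.48783416844525 -150.99186272919925 -149.81628413405315 0.09319971345634975
```

```bash
python3 - <<'E'
from h import *
import pickle
s,cm,i,d=pickle.load(open('w6.pkl','rb'))
cv2.imwrite('pics/c10.png',cv2.resize(i[200:300,260:390,::-1],(780,600),interpolation=cv2.INTER_CUBIC))
def proj(P):
    T=np.linalg.inv(cm['world_from_camera']);q=(T[:3,:3]@P.T).T+T[:3,3];q=q*np.array([1,-1,-1])
    K=np.array([[cm['fx'],0,cm['cx']],[0,cm['fy'],cm['cy']],[0,0,1]])
    return cv2.projectPoints(q,np.zeros(3),np.zeros(3),K,cm['dist_coeffs'])[0][:,0]
R=np.array(s['ee_rot']);t=np.linspace(0,6.283,73)
for dz in (-.004,-.002,0,.002,.004):
    P=s['eef_pos']+np.c_[.015*np.cos(t),-.005+0*t,dz+.015*np.sin(t)]@R.T
    u=proj(P);print(dz,u.min(0),u.max(0))
    print('  in c7:',(u.min(0)-[220,180])*4+1.5,(u.max(0)-[220,180])*4+1.5)
print(np.median(d[235:250,310:340]))
E
```

```text
-0.004 [293.58104556 229.7637537 ] [349.07807689 280.30727397]
  in c7: [295.82418224 200.5550148 ] [517.81230757 402.72909588]
-0.002 [293.48199144 226.19503264] [349.17579894 277.10631954]
  in c7: [295.42796576 186.28013056] [518.20319577 389.92527816]
0 [293.38252641 222.60051577] [349.27393044 273.88198105]
  in c7: [295.03010563 171.90206307] [518.59572176 377.0279242 ]
0.002 [293.28265192 218.98004769] [349.37247003 270.63409572]
  in c7: [294.63060767 157.42019075] [518.98988012 364.03638288]
0.004 [293.18236956 215.33347419] [349.47141622 267.36250076]
  in c7: [294.22947826 142.83389678] [519.38566487 350.95000305]
0.1524428
```

View pics/c10.png

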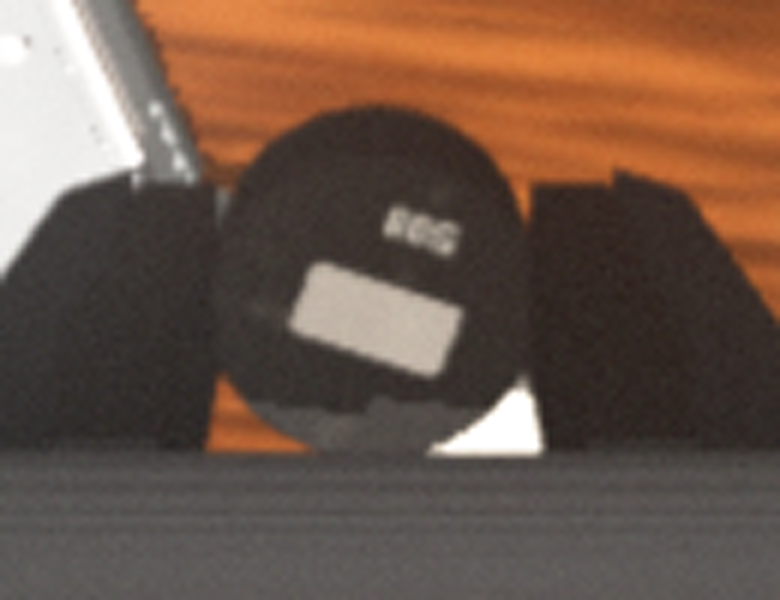

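```bash
python3 -m pendant '[[[0,0,0],[0.006,0.02,0.028],0.02],[[0,0,0],[0.006,0.02,0.028],0.02],[[0,0,0],[0.0057,0.02,0.0261],0.02],[[0,0,0],[0,0.04,0],0.02],[[0,0,0],[0,0.04,0],0.02],[[0,0,0],[0,0,0],0.02],[[0,0,0],[0,0,0],0.02]]'
python3 - <<'E'
from h import *
s=get_state();i,d=get_image('wrist');save(i,'w7.png')
print(s['ee_rot'].T@(np.array([.5095,-.1148,.0155])-s['eef_pos']))
E
```

```text
time_s: 6.9
eef_pos: [0.5101, -0.113, 0.059]
ee_rot: [[-0.132, -0.001, -0.991], [0.991, 0.001, -0.132], [0.001, -1.0, 0.001]]
ft_force: [0.8, -0.1, 0.2]
finger_gap: 0.0281
[-0.00174486  0.0435058   0.00074938]
```

View pics/w7.png

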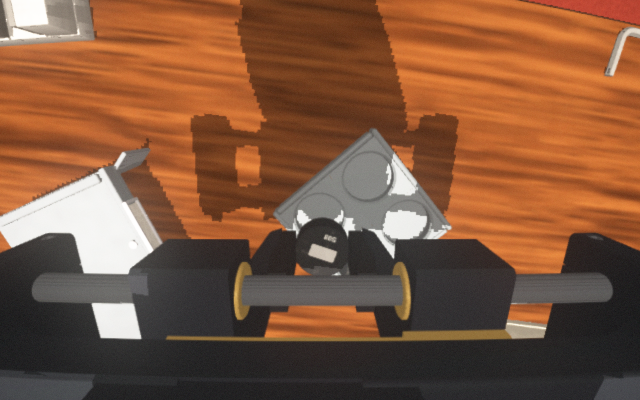

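```bash
python3 - <<'E'
from h import *
i=cv2.imread('pics/w7.png')
cv2.imwrite('pics/c11.png',cv2.resize(i[120:280,260:460],(800,640)[:2] and (750,600),interpolation=cv2.INTER_CUBIC))
E
```

```text
(no output)
```

View pics/c11.png

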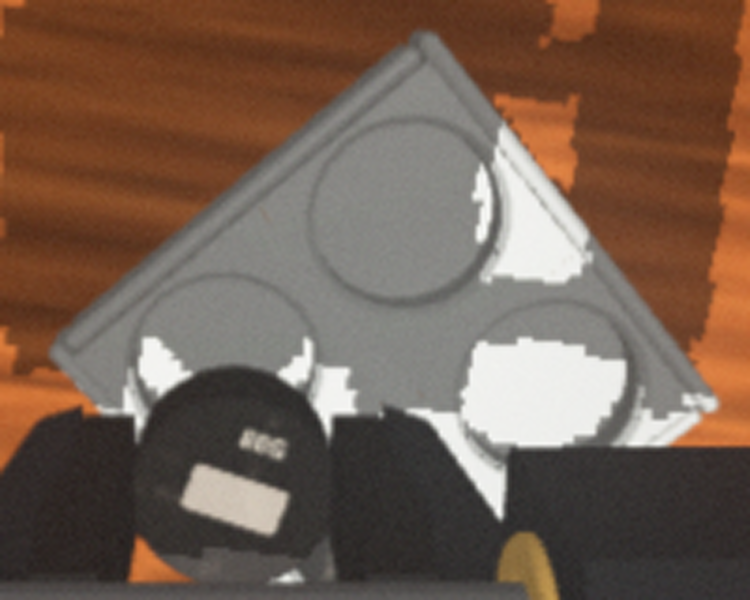

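```bash
python3 - <<'E'
from fit import *
np.set_printoptions(precision=4,suppress=True)
cm=camera_model('wrist')
def a(x,y,z): return px2w('w',260+(x-1.4)/3.75,120+(y-1.4)/3.75,z,cm)[:2]
meas=[a(222,363,.014),a(404,210,.014),a(548,384,.014)]
print(np.array(meas))
p,e=fit([(.022,-.022),(-.022,-.022),(-.022,.022)],meas,[.507,-.082,-.74]);print(p,np.degrees(p[2]),e)
f=np.array([np.cos(p[2]),np.sin(p[2])]);l=np.array([-f[1],f[0]]);t=p[:2]+.022*(f-l);print(t)
s=get_state();print(s['ee_rot'].T@(np.r_[t,.0155]-s['eef_pos']))
E
```

```text
[[ 0.5104 -0.1154]
 [ 0.477  -0.0864]
 [ 0.5064 -0.0534]]
[ 0.5083 -0.0844 -0.7218] -41.35366562378529 0.00023638410568616042
[ 0.5102 -0.1155]
[-0.0019  0.0445  0.0012]
```

```bash
python3 -m pendant '[[[0,0,0],[-0.002,0.02,0.0008],0.02],[[0,0,0],[0,0.012,0],0.02],[[0,0,0],[0,0.004,0],0.02],[[0,0,0],[0,0,0],0.02],[[0,0,0],[0,0,0],0.02]]'
python3 -m pendant '[[[0,0,0],[0,0.004,0],0.02],[[0,0,0],[0,0.002,0],0.02],[[0,0,0],[0,0,0],0.02]]'

```

```text
time_s: 7.45
eef_pos: [0.5101, -0.1164, 0.0233]
ee_rot: [[-0.13, 0.001, -0.992], [0.992, 0.0, -0.13], [0.0, -1.0, -0.001]]
ft_force: [-0.3, -0.3, 0.1]
finger_gap: 0.0278
time_s: 7.75
eef_pos: [0.5099, -0.1165, 0.0166]
ee_rot: [[-0.13, 0.0, -0.992], [0.992, 0.0, -0.13], [0.0, -1.0, -0.0]]
ft_force: [0.1, 1.0, -0.5]
finger_gap: 0.0282
```

```bash
python3 -m pendant '[[[0,0,0],[0.001,0.001,0],0.02],[[0,0,0],[0,0,0],0.02]]'
python3 -m pendant '[[[0,0,0],[0,0.0008,0],0.02],[[0,0,0],[0,0,0],0.02],[[0,0,0],[0,0,0],0.02]]'

```

```text
time_s: 7.95
eef_pos: [0.5099, -0.1155, 0.0157]
ee_rot: [[-0.13, 0.0, -0.992], [0.992, 0.0, -0.13], [0.0, -1.0, -0.0]]
ft_force: [-0.1, 0.3, -0.2]
finger_gap: 0.0282
time_s: 8.25
eef_pos: [0.5099, -0.1156, 0.015]
ee_rot: [[-0.13, 0.0, -0.992], [0.992, -0.0, -0.13], [-0.0, -1.0, -0.0]]
ft_force: [-0.2, -1.2, 1.3]
finger_gap: 0.0282
```

```bash
python3 -m pendant '[[[0,0,0],[0,0.0003,0],0.026],[[0,0,0],[0,0,0],0.03],[[0,0,0],[0,0,0],0.034],[[0,0,0],[0,0,0],0.04],[[0,0,0],[0,0,0],0.042],[[0,0,0],[0,0,0],0.042]]'

```

```text
time_s: 8.85
eef_pos: [0.5097, -0.1154, 0.0145]
ee_rot: [[-0.13, -0.0, -0.992], [0.992, 0.0, -0.13], [0.0, -1.0, 0.0]]
ft_force: [0.5, 0.6, 0.2]
finger_gap: 0.0418
```

```bash
python3 - <<'E'
from h import *
i,d=get_image('wrist')
cv2.imwrite('pics/c12.png',cv2.resize(i[120:280,260:460,::-1],(750,600),interpolation=cv2.INTER_CUBIC))
E
```

```text
(no output)
```

View pics/c12.png

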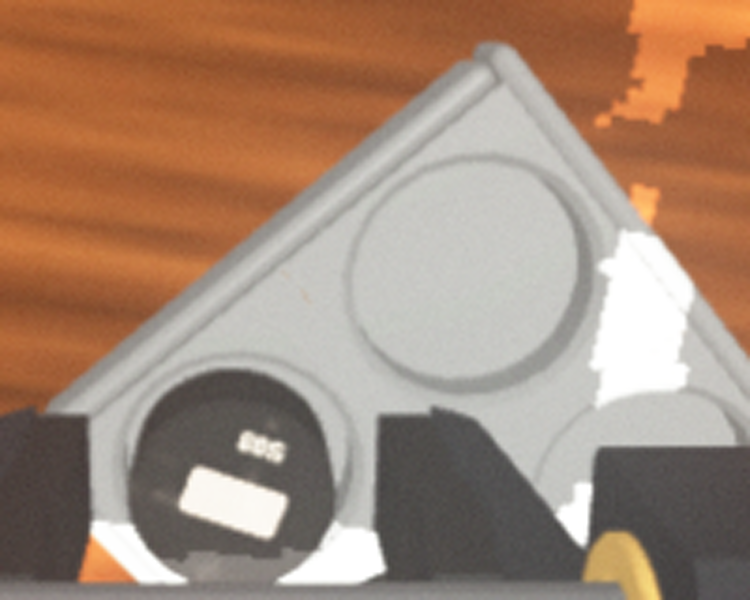

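```bash
python3 -m pendant '[[[0,0,0],[0,-0.015,0],0.042],[[0,0,0],[0,-0.04,0],0.042],[[0,0.1425,0],[0,-0.021,0],0.042],[[0,0.1425,0],[0,-0.021,0],0.042],[[0,0.1425,0],[0,-0.021,0],0.042],[[0,0.1425,0],[0,-0.021,0],0.042],[[0,0.1425,0],[0,-0.021,0],0.042],[[0,0.1425,0],[0,-0.021,0],0.042]]'
python3 -m pendant '[[[0,0,0],[-0.0133,0,-0.0295],0.03],[[0,0,0],[-0.0133,0,-0.0295],0.03],[[0,0,0],[-0.0133,0,-0.0295],0.03],[[0,0,0],[0,0,0],0.0265],[[0,0,0],[0,0,0],0.0265]]'
python3 - <<'E'
from h import *
s=get_state();cm=camera_model('wrist');i,d=get_image('wrist');save(i,'w8.png')
import pickle;pickle.dump((s,cm,i,d),open('w8.pkl','wb'));print(s['joints'])
E
```

```text
time_s: 9.7
eef_pos: [0.5093, -0.1158, 0.1964]
ee_rot: [[0.668, -0.001, -0.744], [0.744, 0.0, 0.668], [-0.0, -1.0, 0.001]]
ft_force: [-0.5, -0.2, -0.8]
finger_gap: 0.0419
time_s: 10.2
eef_pos: [0.549, -0.2047, 0.1952]
ee_rot: [[0.664, -0.001, -0.747], [0.747, 0.0, 0.664], [-0.0, -1.0, 0.001]]
ft_force: [-0.2, 1.0, -0.3]
finger_gap: 0.026
[ 0.44334246  0.69976295 -0.28442071  1.72806368  0.26729513  0.75292917
  0.87016918]
```

View pics/w8.png

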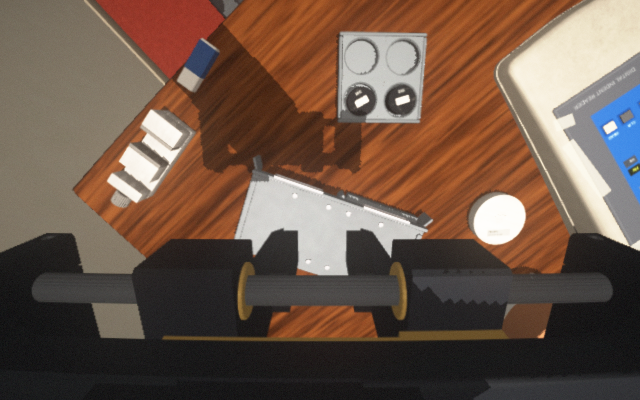

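```bash
python3 - <<'E'
from h import *
i=cv2.imread('pics/w8.png')
cv2.imwrite('pics/c13.png',cv2.resize(i[145:245,230:440],(798,380),interpolation=cv2.INTER_CUBIC))
cv2.imwrite('pics/c14.png',cv2.resize(i[25:130,330:435],(600,600),interpolation=cv2.INTER_CUBIC))
E
```

```text
(no output)
```

View pics/c13.png

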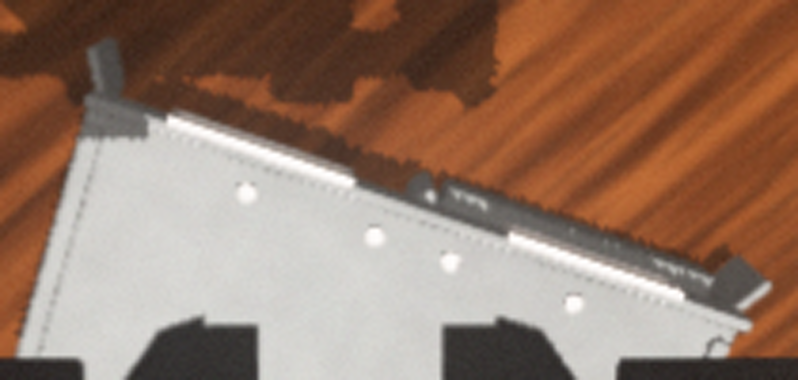

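View pics/c14.png

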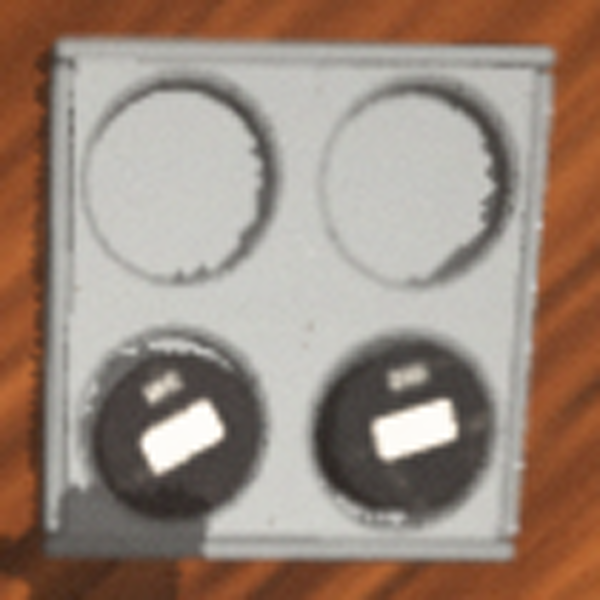

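```bash
cat > t8.py <<'E'
from fit import *
import pickle
np.set_printoptions(precision=4,suppress=True)
s,cm,i,d=pickle.load(open('w8.pkl','rb'))
def a(x,y,z): return px2w('w',330+(x-2.4)/5.714,25+(y-2.4)/5.714,z,cm)[:2]
def b(x,y,z): return px2w('w',230+(x-1.4)/3.8,145+(y-1.4)/3.8,z,cm)[:2]
meas=[a(404,430,.014),a(174,424,.014),a(179,178,.014),a(417,183,.014)]
# bottom-left = f-l (new), top-left=-f-l, top-right=-f+l, bottom-right=f+l
p,e=fit([(.022,.022),(.022,-.022),(-.022,-.022),(-.022,.022)],meas,[.507,-.082,-.74]);print('tray',p,np.degrees(p[2]),e)
c=[a(513,555,.012),a(45,553,.012),a(58,42,.012),a(552,50,.012)];print(np.array(c),np.mean(c,0))
L,R=b(88,98,.037),b(750,325,.037);print('file front',L,R,np.linalg.norm(R-L),np.degrees(np.arctan2(*(R-L)[::-1]))-90)
m=(L+R)/2;y=(R-L)/np.linalg.norm(R-L);x=np.array([y[1],-y[0]]);print('org',m+.05*x,'home',m+.042*x-.052*y, 'mouthc',m-.052*y)
f=np.array([np.cos(p[2]),np.sin(p[2])]);print('pinch',p[:2]-.022*f)
st=get_state()
print(np.degrees(np.arctan2(st['ee_rot'][1,0],st['ee_rot'][0,0])),st['ee_rot'].T@(np.r_[p[:2]-.022*f,.008]-st['eef_pos']))
E
python3 t8.py
```

```text
tray [ 0.5081 -0.0834 -0.7303] -41.844981553703875 0.0006164045556961983
[[ 0.5722 -0.0794]
 [ 0.5114 -0.1478]
 [ 0.4444 -0.0867]
 [ 0.5049 -0.0194]] [ 0.5082 -0.0833]
file front [ 0.4886 -0.25  ] [ 0.6688 -0.1505] 0.20581541822455746 -61.08270578927804
org [ 0.6029 -0.244 ] home [ 0.5535 -0.2622] mouthc [ 0.5332 -0.2254]
pinch [ 0.4917 -0.0688]
48.487237836987454 [0.0629 0.1874 0.1318]
```

```bash
python3 -m pendant '[[[0,0,0],[0.0157,0.02,0.033],0.0265],[[0,0,0],[0.0157,0.02,0.033],0.0265],[[0,0,0],[0.0157,0.02,0.033],0.0265],[[0,0,0],[0.0157,0.02,0.033],0.0265],[[0,0,0],[0,0.035,0],0.0265],[[0,0,0],[0,0.03,0],0.0265],[[0,0,0],[0,0,0],0.0265],[[0,0,0],[0,0,0],0.0265]]'
python3 - <<'E'
from h import *
s=get_state();i,d=get_image('wrist');save(i,'w9.png')
print(np.degrees(np.arctan2(s['ee_rot'][1,0],s['ee_rot'][0,0])),s['ee_rot'].T@(np.r_[.4917,-.0688,.008]-s['eef_pos']))
E
```

```text
time_s: 11.05
eef_pos: [0.4918, -0.0687, 0.0509]
ee_rot: [[0.662, -0.001, -0.75], [0.75, 0.0, 0.662], [-0.0, -1.0, 0.001]]
ft_force: [0.2, -0.2, 0.0]
finger_gap: 0.0263
48.55660132110252 [-1.53007468e-04  4.29325122e-02 -9.00772966e-06]
```

View pics/w9.png

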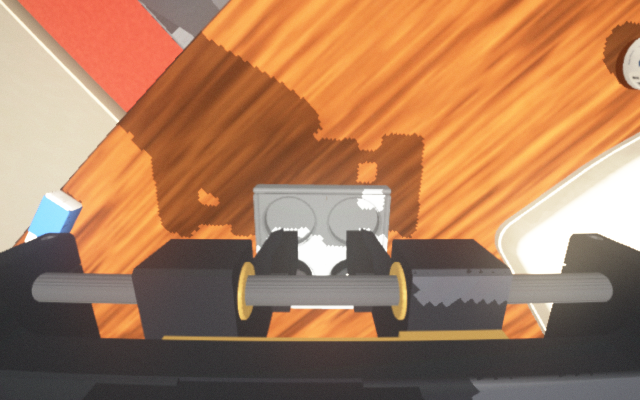

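```bash
python3 -m pendant '[[[0,0,0],[0,0.02,0],0.0265],[[0,0,0],[0,0.014,0],0.0265],[[0,0,0],[0,0.004,0],0.0265],[[0,0,0],[0,0.004,0],0.0265],[[0,0,0],[0,0,0],0.0265],[[0,0,0],[0,0,0],0.0265]]'

```

```text
time_s: 11.7
eef_pos: [0.4928, -0.0697, 0.0093]
ee_rot: [[0.663, 0.001, -0.748], [0.748, 0.0, 0.663], [0.001, -1.0, -0.001]]
ft_force: [0.3, -0.9, -0.0]
finger_gap: 0.0267
```

```bash
python3 - <<'E'
from h import *
i,d=get_image('wrist')
cv2.imwrite('pics/c15.png',cv2.resize(i[160:310,220:420,::-1],(800,600),interpolation=cv2.INTER_CUBIC))
E
```

```text
(no output)
```

View pics/c15.png

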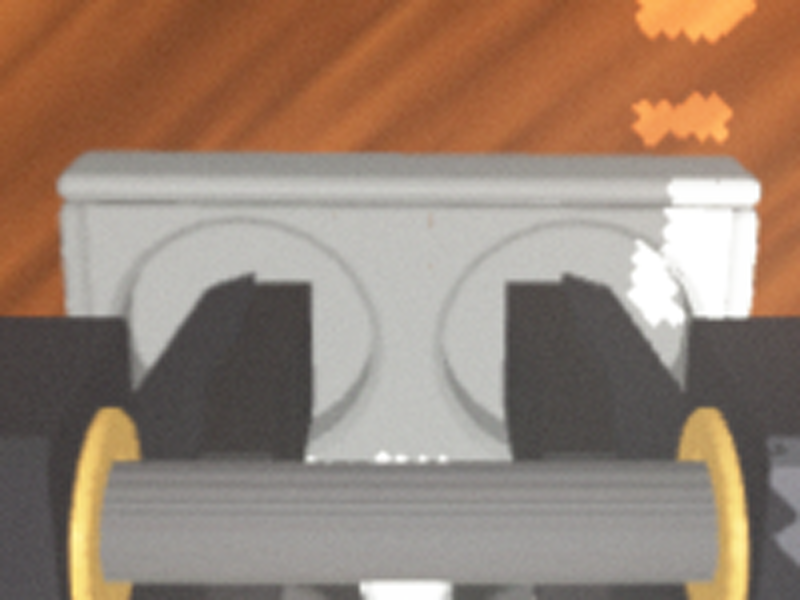

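```bash
python3 -m pendant '[[[0,0,0],[0,0.0013,0],0.022],[[0,0,0],[0,0,0],0.016],[[0,0,0],[0,0,0],0.012],[[0,0,0],[0,0,0],0.01],[[0,0,0],[0,0,0],0.008],[[0,0,0],[0,0,0],0.008]]'

```

```text
time_s: 12.35
eef_pos: [0.4927, -0.0697, 0.0074]
ee_rot: [[0.663, 0.001, -0.749], [0.749, -0.0, 0.663], [0.0, -1.0, -0.001]]
ft_force: [1.2, -0.2, 0.9]
finger_gap: 0.012
```

```bash
python3 -m pendant '[[[0,0.057,0],[0,0,0],0.008],[[0,0.057,0],[0,0,0],0.008],[[0,0.057,0],[0,0,0],0.008],[[0,0.057,0],[0,0,0],0.008],[[0,0.057,0],[0,0,0],0.008],[[0,0.057,0],[0,0,0],0.008],[[0,0,0],[0,0,0],0.008],[[0,0,0],[0,0,0],0.008]]'
python3 - <<'E'
from h import *
s=get_state();print(s['ee_rot'],np.degrees(np.arctan2(s['ee_rot'][1,0],s['ee_rot'][0,0])),s['ee_rot'].T@(np.array([.4906,-.1487,.0074])-s['eef_pos']))
i,d=get_image('wrist');save(i,'w10.png')
E
```

```text
time_s: 13.15
eef_pos: [0.4925, -0.0695, 0.0074]
ee_rot: [[0.876, 0.0, -0.483], [0.483, 0.0, 0.876], [0.0, -1.0, -0.0]]
ft_force: [1.8, 1.3, 3.2]
finger_gap: 0.0118
[[ 8.75578165e-01  4.29249958e-04 -4.83076281e-01]
 [ 4.83076251e-01  1.78190349e-04  8.75578268e-01]
 [ 4.61921466e-04 -9.99999892e-01 -5.13408815e-05]] 28.88651366851365 [-3.99686754e-02 -5.60861241e-05 -6.84110125e-02]
```

View pics/w10.png

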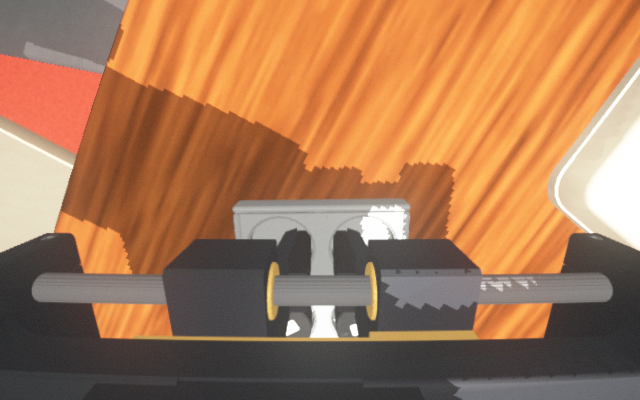

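```bash
python3 -m pendant '[[[0,0,0],[-0.0067,0,-0.0114],0.008],[[0,0,0],[-0.0067,0,-0.0114],0.008],[[0,0,0],[-0.0067,0,-0.0114],0.008],[[0,0,0],[-0.0067,0,-0.0114],0.008],[[0,0,0],[-0.0067,0,-0.0114],0.008],[[0,0,0],[-0.0067,0,-0.0114],0.008],[[0,0,0],[0,0,0],0.008],[[0,0,0],[0,0,0],0.008]]'
python3 - <<'E'
from h import *
s=get_state();print(s['ee_rot'],np.degrees(np.arctan2(s['ee_rot'][1,0],s['ee_rot'][0,0])),s['ee_rot'].T@(np.array([.4906,-.1487,.0074])-s['eef_pos']))
i,d=get_image('wrist');save(i,'w11.png')
i,d=get_image('top');save(i,'t11.png')
i,d=get_image('side');save(i,'s11.png')
cv2.imwrite('pics/s11c.png',cv2.resize(i[120:220,230:390,::-1],(800,500),interpolation=cv2.INTER_CUBIC))
cv2.imwrite('pics/t11c.png',cv2.resize(get_image('top')[0][125:275,330:480,::-1],(600,600),interpolation=cv2.INTER_CUBIC))
E
```

```text
time_s: 14.0
eef_pos: [0.489, -0.1505, 0.0073]
ee_rot: [[0.877, -0.002, -0.481], [0.481, -0.002, 0.877], [-0.002, -1.0, -0.001]]
ft_force: [-0.8, -3.4, 3.6]
finger_gap: 0.0122
[[ 8.76672337e-01 -1.81512045e-03 -4.81084523e-01]
 [ 4.81082100e-01 -1.62293597e-03  8.76674044e-01]
 [-2.37203837e-03 -9.99997036e-01 -5.49561108e-04]] 28.756187985337778 [ 2.24646077e-03 -6.25840988e-05  8.62901420e-04]
```

View pics/w11.png

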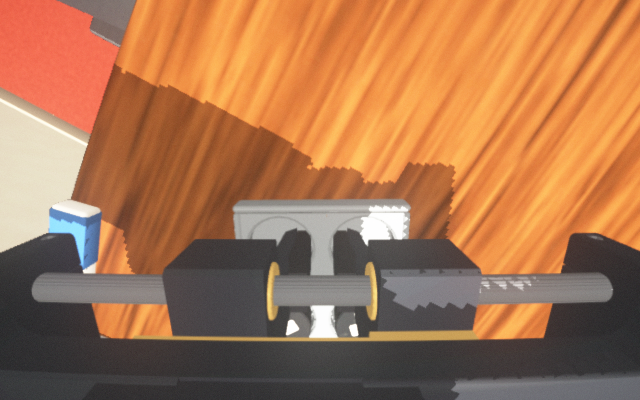

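View pics/t11c.png

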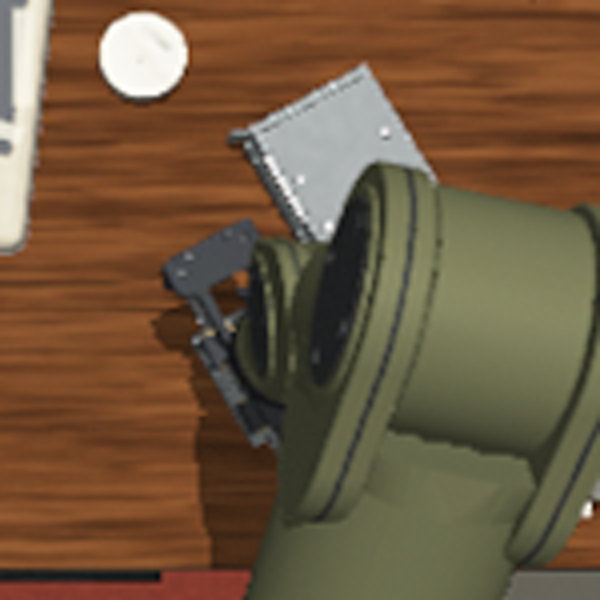

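View pics/s11c.png

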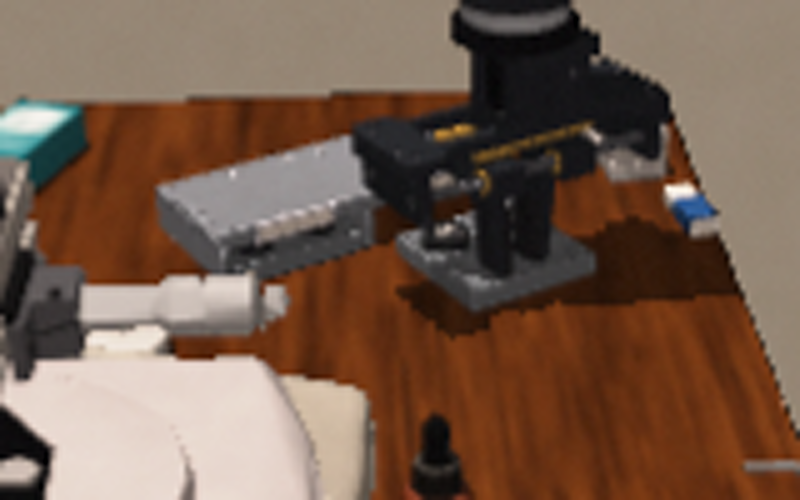

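```bash
python3 -m pendant '[[[0,0,0],[0.0022,0,-0.004],0.008],[[0,0,0],[0,0,-0.008],0.008],[[0,0,0],[0,0,-0.008],0.008],[[0,0,0],[0,0,0],0.008]]'
python3 -m pendant '[[[0,0,0],[0,0,-0.005],0.008],[[0,0,0],[0,0,-0.005],0.008],[[0,0,0],[0,0,0],0.008]]'
python3 - <<'E'
from h import *
s=get_state();x=np.array([.4834,-.8754]);y=np.array([.8754,.4834]);d=s['eef_pos'][:2]-np.array([.553,-.2616]);print('tray rel home',x@d+.022,y@d, 'F',x@s['ft_force'][:2],y@s['ft_force'][:2],s['ft_force'][2],s['torque'],np.degrees(np.arctan2(s['ee_rot'][1,0],s['ee_rot'][0,0])))
E
```

```text
time_s: 14.6
eef_pos: [0.4982, -0.1612, 0.0072]
ee_rot: [[0.874, -0.008, -0.486], [0.486, 0.005, 0.874], [-0.004, -1.0, 0.008]]
ft_force: [-6.8, 5.8, 11.9]
finger_gap: 0.0123
time_s: 14.9
eef_pos: [0.5035, -0.169, 0.0072]
ee_rot: [[0.874, -0.007, -0.486], [0.486, 0.006, 0.874], [-0.003, -1.0, 0.009]]
ft_force: [-5.2, 7.7, 11.4]
finger_gap: 0.0121
tray rel home -0.0829981618254384 0.001471730738741661 F -9.27912815002052 -0.8156955922873105 11.407686796462865 [ 1.38258534  1.20368113 -0.00387076] 29.10211903821907
```

```bash
python3 -m pendant '[[[0,0,0],[0,-0.001,0],0.008],[[0,0,0],[0,0,0],0.008]]'
python3 - <<'E'
from h import *
i,d=get_image('side');
cv2.imwrite('pics/s12c.png',cv2.resize(i[120:220,230:390,::-1],(800,500),interpolation=cv2.INTER_CUBIC))
i,d=get_image('wrist');
cv2.imwrite('pics/w12c.png',cv2.resize(i[160:310,220:420,::-1],(800,600),interpolation=cv2.INTER_CUBIC))
E
```

```text
time_s: 15.1
eef_pos: [0.5059, -0.1724, 0.0078]
ee_rot: [[0.875, -0.002, -0.484], [0.484, 0.002, 0.875], [-0.001, -1.0, 0.003]]
ft_force: [-1.5, 0.9, -1.0]
finger_gap: 0.0116
```

View pics/s12c.png

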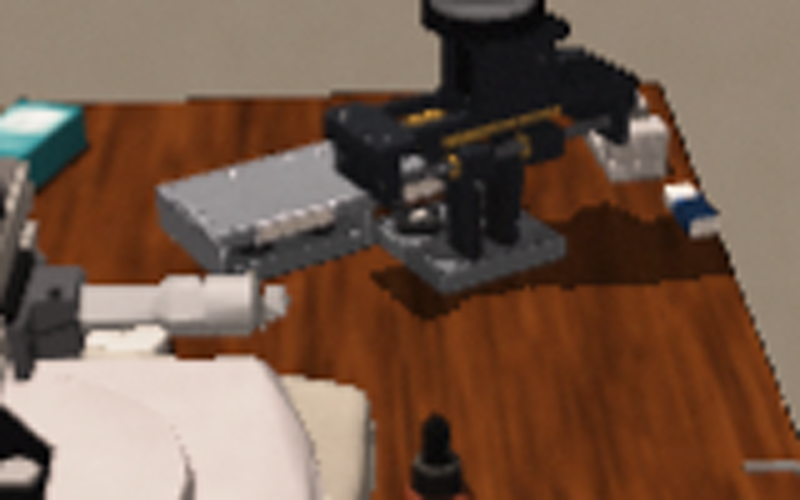

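View pics/w12c.png

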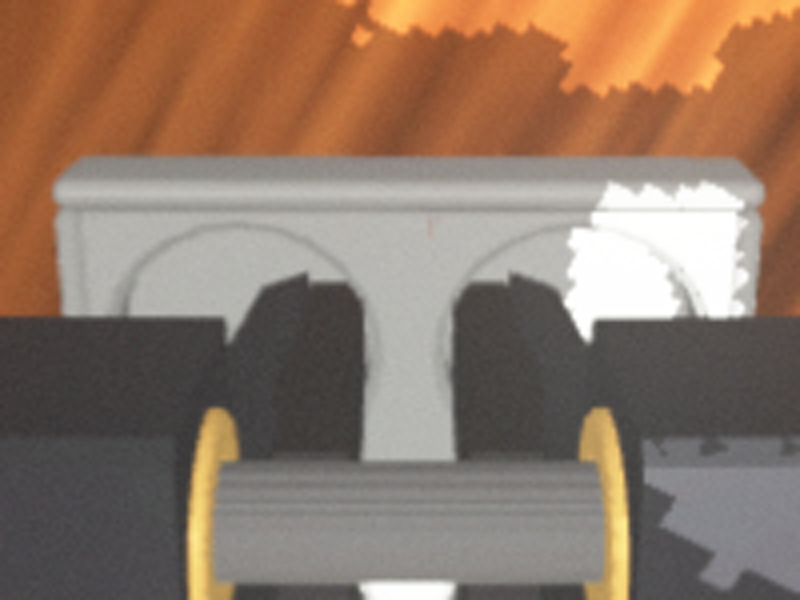

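```bash
cat > st.py <<'E'
from h import *
s=get_state();x=np.array([.4834,-.8754]);y=np.array([.8754,.4834]);d=s['eef_pos'][:2]-np.array([.553,-.2616]);print('tray rel home',(x@d+.022).round(4),(y@d).round(4), 'F',x@s['ft_force'][:2],y@s['ft_force'][:2],s['ft_force'][2],s['torque'].round(2),np.degrees(np.arctan2(s['ee_rot'][1,0],s['ee_rot'][0,0])))
E
python3 -m pendant '[[[0,0,0],[0,0,-0.005],0.008],[[0,0,0],[0,0,-0.005],0.008],[[0,0,0],[0,0,0],0.008]]'; python3 st.py
python3 -m pendant '[[[0,0,0],[0,0,-0.005],0.008],[[0,0,0],[0,0,-0.005],0.008],[[0,0,0],[0,0,0],0.008]]'; python3 st.py
```

```text
time_s: 15.5
eef_pos: [0.5125, -0.1846, 0.0083]
ee_rot: [[0.876, 0.002, -0.482], [0.482, -0.001, 0.876], [0.001, -1.0, -0.002]]
ft_force: [0.5, -0.1, -2.1]
finger_gap: 0.0117
tray rel home -0.065 0.0017 F 0.3524886119192676 0.41607512188413487 -2.0828695139635225 [-0.1  -0.1  -0.02] 28.784796169484437
time_s: 15.8
eef_pos: [0.5169, -0.193, 0.0084]
ee_rot: [[0.876, 0.001, -0.482], [0.482, -0.001, 0.876], [0.001, -1.0, -0.001]]
ft_force: [0.8, 0.3, -2.1]
finger_gap: 0.0121
tray rel home -0.0555 0.0016 F 0.09194731023398302 0.8153601177788635 -2.1430383437099243 [-0.14  0.03  0.02] 28.80507229844223
```

```bash
python3 -m pendant '[[[0,0,0],[0,0.0008,0],0.008],[[0,0,0],[0,0,0],0.008]]'; python3 st.py
python3 -m pendant '[[[0,0,0],[0,0,-0.005],0.008],[[0,0,0],[0,0,-0.005],0.008],[[0,0,0],[0,0,0],0.008]]'; python3 st.py
```

```text
time_s: 16.0
eef_pos: [0.5165, -0.192, 0.0075]
ee_rot: [[0.876, 0.001, -0.483], [0.483, -0.0, 0.876], [0.0, -1.0, -0.001]]
ft_force: [0.4, -1.1, -3.0]
finger_gap: 0.0119
tray rel home -0.0566 0.0017 F 1.10128009534121 -0.1857186739195925 -3.0154541428927075 [-0.2  -0.09 -0.  ] 28.859860281956802
time_s: 16.3
eef_pos: [0.5217, -0.2014, 0.0076]
ee_rot: [[0.876, 0.001, -0.482], [0.482, -0.001, 0.876], [0.001, -1.0, -0.001]]
ft_force: [0.1, -1.7, -2.2]
finger_gap: 0.012
tray rel home -0.0459 0.0017 F 1.5206996840028826 -0.6762640470961384 -2.232104143795187 [-0.18 -0.09 -0.01] 28.8334257987689
```

```bash
python3 -m pendant '[[[0,0,0],[0,0.0004,0],0.008],[[0,0,0],[0,0,0],0.008]]'; python3 st.py
python3 -m pendant '[[[0,0,0],[0,0.0003,0],0.008],[[0,0,0],[0,0,0],0.008]]'; python3 st.py
python3 - <<'E'
from h import *
i,d=get_image('side');
cv2.imwrite('pics/s13c.png',cv2.resize(i[120:220,230:390,::-1],(800,500),interpolation=cv2.INTER_CUBIC))
E
```

```text
time_s: 16.5
eef_pos: [0.5216, -0.2013, 0.0074]
ee_rot: [[0.876, 0.001, -0.482], [0.482, -0.001, 0.876], [0.001, -1.0, -0.002]]
ft_force: [0.3, -1.9, 0.5]
finger_gap: 0.0121
tray rel home -0.0459 0.0017 F 1.8555533164695805 -0.6257617460080164 0.5344796226456379 [-0.46 -0.11 -0.  ] 28.83945061074409
time_s: 16.7
eef_pos: [0.5217, -0.2013, 0.0073]
ee_rot: [[0.876, 0.001, -0.483], [0.483, -0.001, 0.876], [0.001, -1.0, -0.002]]
ft_force: [1.0, -2.6, 4.6]
finger_gap: 0.0121
tray rel home -0.046 0.0017 F 2.7506374968951253 -0.3721953392489667 4.607868147032084 [-0.67 -0.04 -0.01] 28.851057521398253
```

View pics/s13c.png

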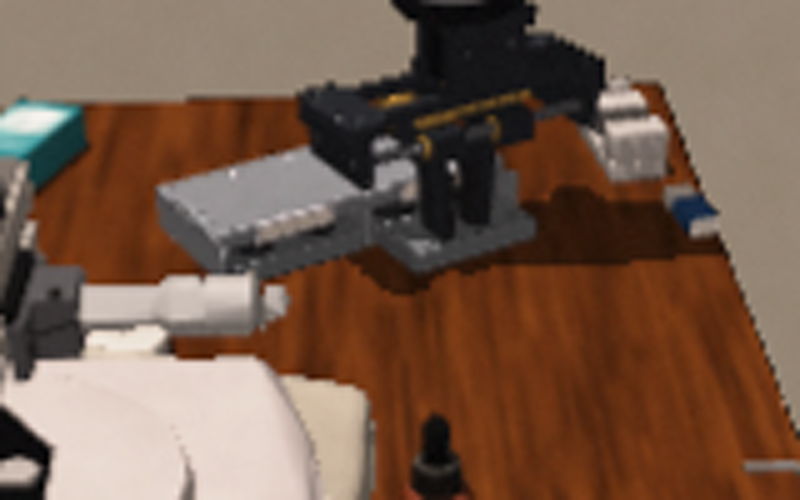

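```bash
python3 -m pendant '[[[0,0,0],[0,0,-0.004],0.008],[[0,0,0],[0,0,-0.004],0.008],[[0,0,0],[0,0,0],0.008]]'; python3 st.py

```

```text
time_s: 17.05
eef_pos: [0.5218, -0.2016, 0.0072]
ee_rot: [[0.874, -0.007, -0.486], [0.486, 0.007, 0.874], [-0.003, -1.0, 0.01]]
ft_force: [-6.8, 9.3, 16.2]
finger_gap: 0.0118
tray rel home -0.0456 0.0016 F -11.483614707220319 -1.4727311134693368 16.187620137786453 [ 1.76  1.36 -0.03] 29.087941825614788
```

```bash
python3 -m pendant '[[[0,0,0],[0,-0.0005,0.006],0.008],[[0,0,0],[0,0,0],0.008]]'; python3 st.py
python3 -m pendant '[[[0,0,0],[0,0,0],0.014],[[0,0,0],[0,0,0],0.02],[[0,0,0],[0,0,0],0.026],[[0,0,0],[0,0,0],0.0265]]'; python3 st.py

```

```text
time_s: 17.25
eef_pos: [0.5211, -0.2001, 0.0073]
ee_rot: [[0.875, -0.002, -0.484], [0.484, 0.002, 0.875], [-0.001, -1.0, 0.003]]
ft_force: [-2.2, 3.1, 6.9]
finger_gap: 0.012
tray rel home -0.0473 0.0018 F -3.766055203815925 -0.44576285504104374 6.875136014746463 [ 0.65  0.48 -0.03] 28.96755740730423
time_s: 17.65
eef_pos: [0.5222, -0.2024, 0.007]
ee_rot: [[0.876, 0.0, -0.483], [0.483, -0.0, 0.876], [0.0, -1.0, -0.0]]
ft_force: [0.1, -0.8, -0.2]
finger_gap: 0.0265
tray rel home -0.0447 0.0016 F 0.7266141558177124 -0.2469244691648648 -0.1784238588393546 [-0.06  0.01  0.  ] 28.864938486044036
```

```bash
python3 -m pendant '[[[0,0,0],[0,-0.015,0],0.0265],[[0,0,0],[0,-0.02,0],0.0265],[[0,0,0],[0,0,0.022],0.03],[[0,0,0],[0,0,0.022],0.03],[[0,0,0],[0,0,0],0.03],[[0,0,0],[0,0,0],0.03]]'; python3 st.py
python3 - <<'E'
from h import *
i,d=get_image('wrist');save(i,'w14.png')
i,d=get_image('side');cv2.imwrite('pics/s14c.png',cv2.resize(i[120:220,230:390,::-1],(800,500),interpolation=cv2.INTER_CUBIC))
E
```

```text
time_s: 18.25
eef_pos: [0.5014, -0.164, 0.043]
ee_rot: [[0.875, 0.001, -0.483], [0.483, -0.001, 0.875], [0.001, -1.0, -0.001]]
ft_force: [-0.2, -0.5, -0.0]
finger_gap: 0.0299
tray rel home -0.0884 0.002 F 0.3559528347873108 -0.4234688999185003 -0.008643383048508417 [-0.08  0.03 -0.03] 28.911302001353132
```

View pics/w14.png

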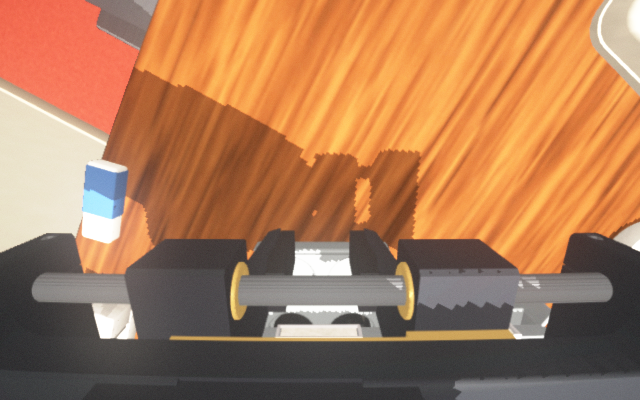

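View pics/s14c.png

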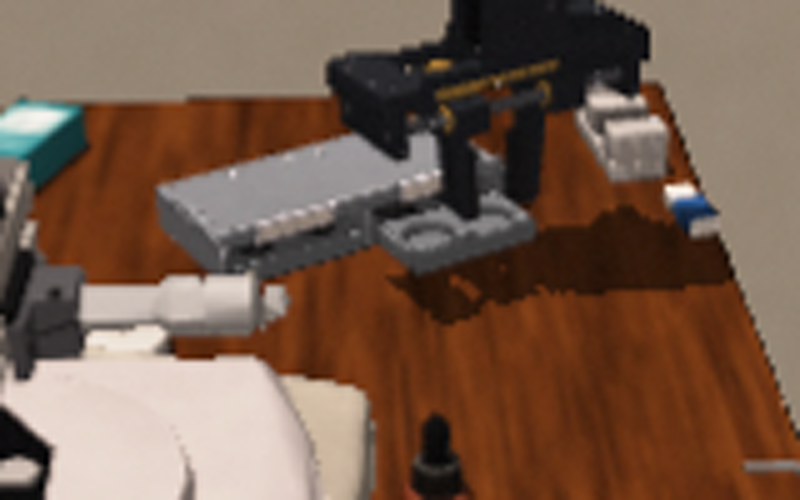

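```bash
python3 -m pendant '[[[0,0,0],[-0.0008,0,0.005],0.03],[[0,0,0],[0,0.016,0],0.03],[[0,0,0],[0,0.014,0],0.03],[[0,0,0],[0,0.005,0],0.03],[[0,0,0],[0,0,0],0.03],[[0,0,0],[0,0,0],0.03]]'; python3 st.py
python3 - <<'E'
from h import *
i,d=get_image('side');cv2.imwrite('pics/s15c.png',cv2.resize(i[120:220,230:390,::-1],(800,500),interpolation=cv2.INTER_CUBIC))
i,d=get_image('wrist');cv2.imwrite('pics/w15c.png',cv2.resize(i[180:345,220:420,::-1],(727,600),interpolation=cv2.INTER_CUBIC))
E
```

```text
time_s: 18.95
eef_pos: [0.4977, -0.1597, 0.0073]
ee_rot: [[0.876, -0.0, -0.483], [0.483, 0.0, 0.876], [-0.0, -1.0, 0.0]]
ft_force: [-0.0, -0.3, -0.4]
finger_gap: 0.0302
tray rel home -0.0939 0.0008 F 0.2355692436647749 -0.148509841940976 -0.4398045945947743 [-0.08  0.01 -0.04] 28.87082339001545
```

View pics/s15c.png

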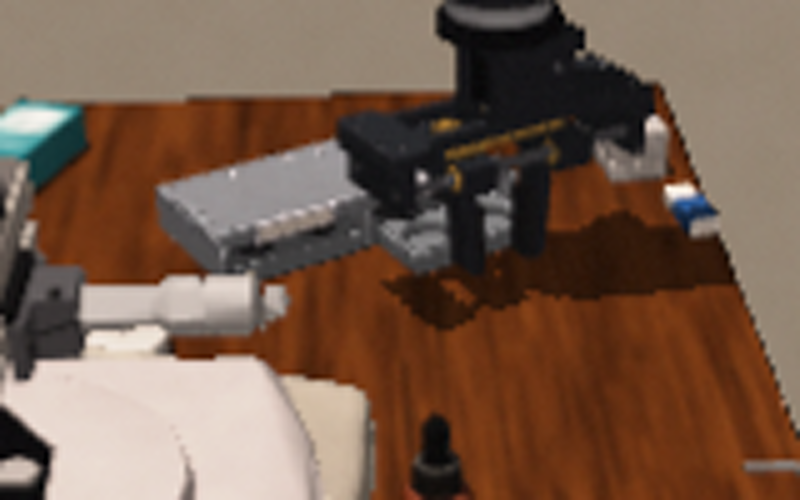

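View pics/w15c.png

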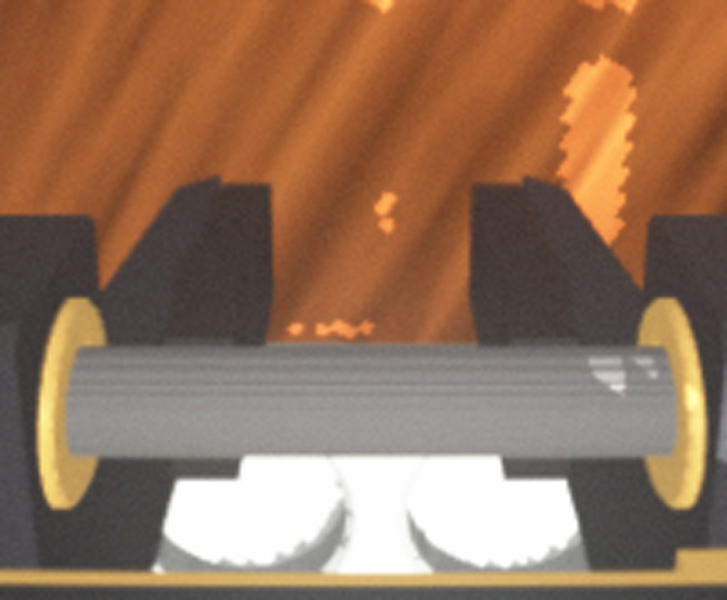

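```bash
python3 -m pendant '[[[0,0,0],[0,0.001,-0.006],0.03],[[0,0,0],[0,0,-0.006],0.03],[[0,0,0],[0,0,-0.004],0.03],[[0,0,0],[0,0,-0.004],0.03],[[0,0,0],[0,0,-0.004],0.03],[[0,0,0],[0,0,0],0.03]]'; python3 st.py
python3 -m pendant '[[[0,0,0],[0,0,-0.004],0.03],[[0,0,0],[0,0,-0.004],0.03],[[0,0,0],[0,0,-0.004],0.03],[[0,0,0],[0,0,0],0.03]]'; python3 st.py

```

```text
time_s: 19.65
eef_pos: [0.5089, -0.1803, 0.0064]
ee_rot: [[0.876, -0.001, -0.483], [0.483, 0.001, 0.876], [-0.0, -1.0, 0.001]]
ft_force: [-1.8, 3.2, 3.1]
finger_gap: 0.0298
tray rel home -0.0705 0.0007 F -3.632165873421479 -0.05013515181891515 3.0790761268372133 [0.5  0.42 0.02] 28.882924044463444
time_s: 20.05
eef_pos: [0.5151, -0.1913, 0.0063]
ee_rot: [[0.876, 0.0, -0.483], [0.483, 0.0, 0.876], [0.0, -1.0, 0.0]]
ft_force: [-1.7, 1.8, 2.2]
finger_gap: 0.0297
tray rel home -0.0579 0.0008 F -2.4035954858248205 -0.6128828096280042 2.2345226018057254 [0.43 0.3  0.  ] 28.863069130620364
```

Sliding smoothly at about 3 N. Continuing.

```bash
python3 -m pendant '[[[0,0,0],[0,0,-0.004],0.03],[[0,0,0],[0,0,-0.004],0.03],[[0,0,0],[0,0,-0.004],0.03],[[0,0,0],[0,0,0],0.03]]'; python3 st.py
python3 -m pendant '[[[0,0,0],[0,0,-0.003],0.03],[[0,0,0],[0,0,-0.003],0.03],[[0,0,0],[0,0,0],0.03]]'; python3 st.py

```

```text
time_s: 20.45
eef_pos: [0.5214, -0.2027, 0.0063]
ee_rot: [[0.876, 0.001, -0.482], [0.482, -0.001, 0.876], [0.001, -1.0, -0.001]]
ft_force: [-2.0, 2.2, 0.7]
finger_gap: 0.0301
tray rel home -0.0448 0.0008 F -2.863884835150709 -0.6688647783092199 0.6830524804863185 [0.28 0.23 0.04] 28.82584989490655
time_s: 20.75
eef_pos: [0.5243, -0.2079, 0.0062]
ee_rot: [[0.876, 0.001, -0.482], [0.482, -0.001, 0.876], [0.001, -1.0, -0.001]]
ft_force: [-1.3, 1.1, -0.4]
finger_gap: 0.0301
tray rel home -0.0389 0.0008 F -1.5606896918097168 -0.5778270329947225 -0.35416242216619165 [0.18 0.17 0.02] 28.83796780987045
```

```bash
for k in 1; do python3 -m pendant '[[[0,0,0],[0,0,-0.002],0.03],[[0,0,0],[0,0,-0.002],0.03],[[0,0,0],[0,0,0],0.03]]'; python3 st.py; done
python3 -m pendant '[[[0,0,0],[0,0,-0.002],0.03],[[0,0,0],[0,0,0],0.03]]'; python3 st.py

```

```text
time_s: 21.05
eef_pos: [0.526, -0.2111, 0.0062]
ee_rot: [[0.876, 0.001, -0.483], [0.483, -0.001, 0.876], [0.0, -1.0, -0.001]]
ft_force: [-0.4, 1.1, -0.5]
finger_gap: 0.0299
tray rel home -0.0353 0.0008 F -1.1943751719454527 0.21233663754715792 -0.5181257428206366 [0.26 0.14 0.02] 28.853068648435254
time_s: 21.25
eef_pos: [0.5263, -0.2116, 0.0062]
ee_rot: [[0.876, -0.001, -0.483], [0.483, 0.001, 0.876], [-0.0, -1.0, 0.001]]
ft_force: [-2.8, 4.2, 1.4]
finger_gap: 0.0302
tray rel home -0.0347 0.0008 F -4.992058825861689 -0.41544157202547505 1.44947473065591 [ 0.76  0.46 -0.07] 28.895087642970665
```

```bash
python3 -m pendant '[[[0,0,0],[0,0,-0.002],0.03],[[0,0,0],[0,0,0],0.03]]'; python3 st.py
python3 -m pendant '[[[0,0,0],[0,0,-0.002],0.03],[[0,0,0],[0,0,0],0.03],[[0,0,0],[0,0,0],0.03]]'; python3 st.py

```

```text
time_s: 21.45
eef_pos: [0.5263, -0.2116, 0.0062]
ee_rot: [[0.875, -0.003, -0.484], [0.484, 0.003, 0.875], [-0.001, -1.0, 0.004]]
ft_force: [-3.7, 6.8, 6.4]
finger_gap: 0.0297
tray rel home -0.0347 0.0007 F -7.757838670488846 0.06290958423371487 6.4130467030075895 [ 1.38  0.83 -0.08] 28.947236607877304
time_s: 21.75
eef_pos: [0.5262, -0.2117, 0.0062]
ee_rot: [[0.875, -0.005, -0.485], [0.485, 0.005, 0.875], [-0.002, -1.0, 0.007]]
ft_force: [-5.8, 10.0, 6.5]
finger_gap: 0.0299
tray rel home -0.0346 0.0007 F -11.61835533369094 -0.26196023920847944 6.510929242157125 [ 1.99  1.18 -0.06] 29.004604317253698
```

```bash
python3 -m pendant '[[[0,0,0],[0,0,-0.003],0.03],[[0,0,0],[0,0,-0.002],0.03],[[0,0,0],[0,0,0],0.03]]'; python3 st.py
python3 - <<'E'
from h import *
i,d=get_image('side');cv2.imwrite('pics/s16c.png',cv2.resize(i[120:220,230:390,::-1],(800,500),interpolation=cv2.INTER_CUBIC))
E
```

```text
time_s: 22.05
eef_pos: [0.5263, -0.2119, 0.0061]
ee_rot: [[0.874, -0.011, -0.487], [0.487, 0.01, 0.874], [-0.004, -1.0, 0.014]]
ft_force: [-10.6, 18.4, 13.8]
finger_gap: 0.03
tray rel home -0.0345 0.0006 F -21.18172204726138 -0.38893255774325913 13.810678899708211 [ 3.59  2.14 -0.2 ] 29.120916050961483
```

View pics/s16c.png

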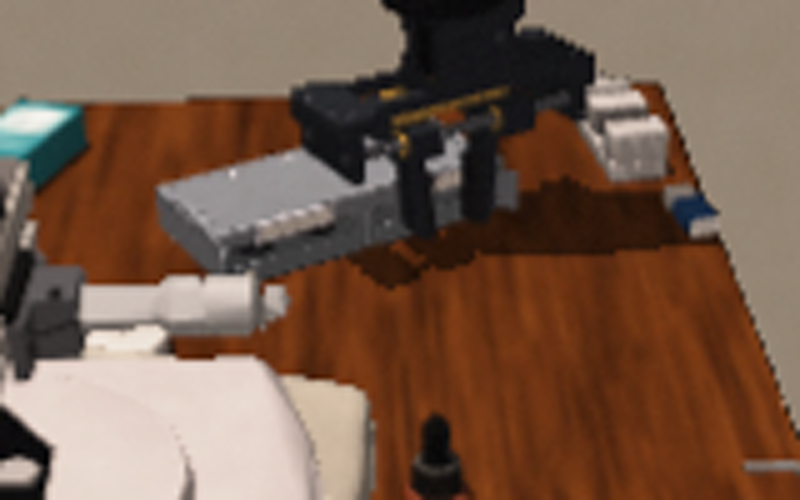

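```bash
python3 -m pendant '[[[0,0,0],[0,0,0.006],0.03],[[0,0,0],[0,0,0.01],0.03],[[0,0,0],[0,0,0.02],0.03],[[0,0,0],[0,-0.03,0.02],0.03],[[0,0,0],[0,-0.05,0],0.03],[[0,0,0],[0,-0.05,0],0.03],[[0,0,0],[0,-0.04,-0.03],0.03],[[0,0,0],[0,0,-0.045],0.03]]'
python3 -m pendant '[[[0,0,0],[0,0,-0.045],0.03],[[0,0,0],[0,0,-0.04],0.03],[[0,0,0],[0,0,0],0.03],[[0,0,0],[0,0,0],0.03]]'
python3 - <<'E'
from h import *
s=get_state();cm=camera_model('wrist');i,d=get_image('wrist');save(i,'w17.png')
import pickle;pickle.dump((s,cm,i,d),open('w17.pkl','wb'))
i,d=get_image('side');cv2.imwrite('pics/s17c.png',cv2.resize(i[120:220,230:390,::-1],(800,500),interpolation=cv2.INTER_CUBIC))
E
```

```text
time_s: 22.9
eef_pos: [0.5444, -0.237, 0.1829]
ee_rot: [[0.874, 0.012, -0.486], [0.486, -0.003, 0.874], [0.008, -1.0, -0.009]]
ft_force: [1.8, 0.2, -0.6]
finger_gap: 0.0299
time_s: 23.3
eef_pos: [0.5811, -0.3126, 0.1759]
ee_rot: [[0.877, 0.001, -0.481], [0.481, -0.001, 0.877], [-0.0, -1.0, -0.001]]
ft_force: [0.3, 0.4, -0.6]
finger_gap: 0.0301
```

View pics/w17.png

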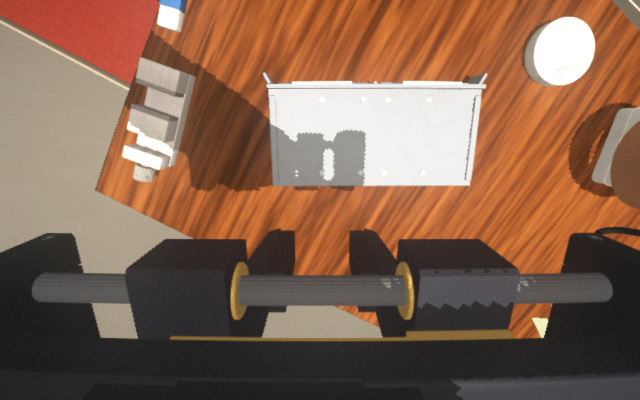

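View pics/s17c.png

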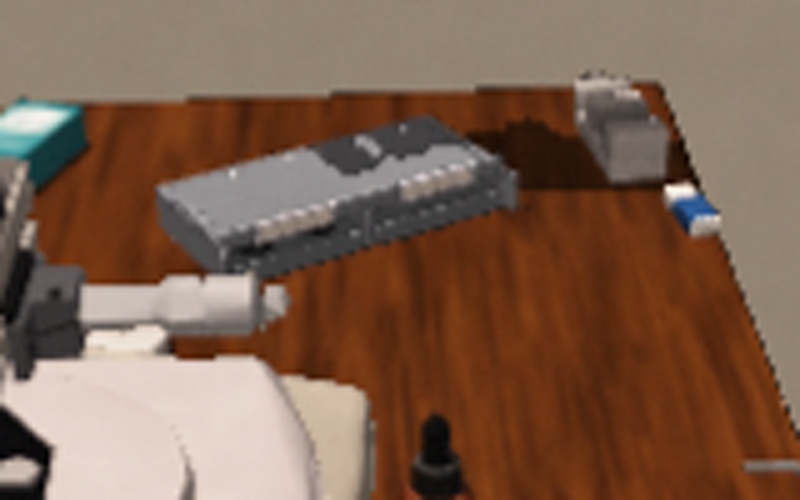

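```bash
python3 -m pendant '[[[0,0,0],[0.02,0,0.045],0.03],[[0,0,0],[0.02,0,0.045],0.03],[[0,0,0],[0,0,0.045],0.03],[[0,0,0],[0,0,0],0.03],[[0,0,0],[0,0,0],0.03]]'
python3 - <<'E'
from h import *
cm=camera_model('wrist');i,d=get_image('wrist');save(i,'w18.png')
print(get_state()['joints'])
cv2.imwrite('pics/w18c.png',cv2.resize(i[150:250,220:440,::-1],(792,360),interpolation=cv2.INTER_CUBIC))
j=cv2.imread('pics/w17.png');cv2.imwrite('pics/w17c.png',cv2.resize(j[60:120,250:500],(800,192),interpolation=cv2.INTER_CUBIC))
i,d=get_image('top');save(i,'t18.png')
E
```

```text
time_s: 23.9
eef_pos: [0.5506, -0.1716, 0.1768]
ee_rot: [[0.874, -0.0, -0.486], [0.486, 0.0, 0.874], [-0.0, -1.0, 0.0]]
ft_force: [0.8, -0.9, 0.2]
finger_gap: 0.0303
[ 0.34860509  0.70981948 -0.21124824  1.77279243  0.22003853  0.6810332
  0.52052023]
```

View pics/w18.png

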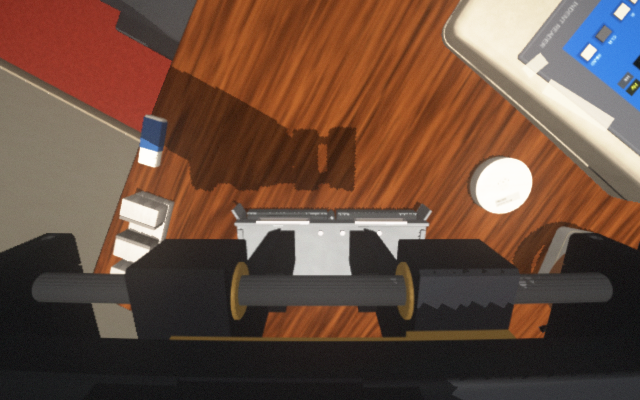

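View pics/w18c.png

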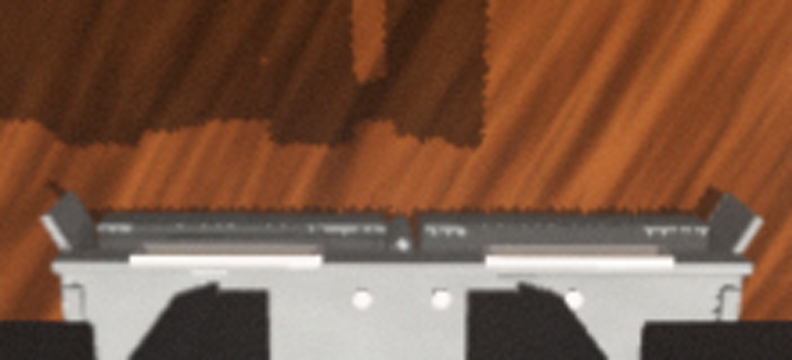

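View pics/w17c.png

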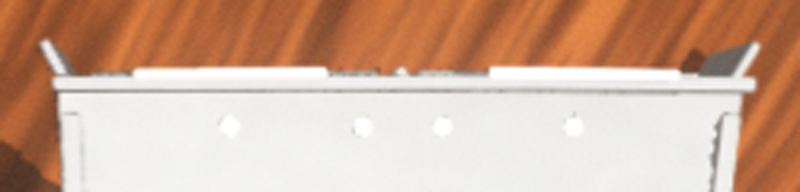

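View pics/t18.png

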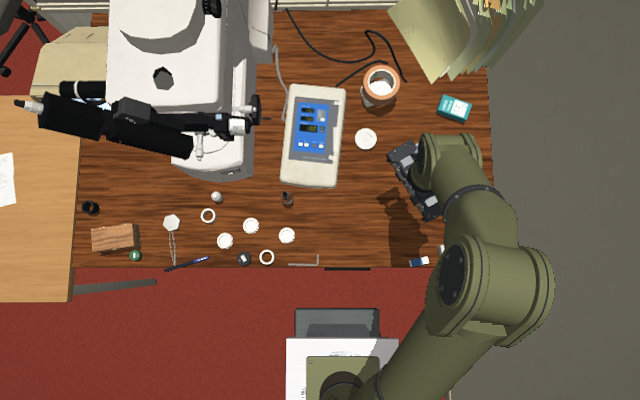

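```bash
python3 -c "
from station import *
print(get_state()['ft_force']); print(sign_off())"
```

```text
[-0.42751042 -0.38618232 -0.50063194]
the job is handed in; nothing more can be done
None
```

The mount is out of the mould base and face up in an empty tray recess beside the mount filed earlier. The loaded tray is in the open bay against the stop. I handed in at about 24 s.

I took the tray most of the way by pinching the web between its two empty recesses. I finished by pushing on its rear face with the fingers.

- **Fully home:** with about 21 N on its rear face the tray moved no further. In the last wrist picture its rear edge lines up with that of the tray filed earlier in the other bay. My computed position came out about 1.5 mm short of home, which is within the 2 mm calibration.
- **Mounts seated:** both sat in their recesses in the last clear picture, before the slide. They are hidden under the file's roof now, so I could not look again once the tray was home.
- **Other things on the desk:** the ones visible in the last top picture are where they were at the start. The arm hid the area around the file, which the wrist and side pictures covered.
- **Tray slightly raised:** for about 1.4 s of the slide, roughly 30 mm, the wrist force read −2 to −3 N. The pinch was therefore carrying most or all of the tray's weight, up to about 1 mm off the desk. I lowered it back down when I saw this.
- **Tray stuck once:** after that the tray stuck at about 11 N of drag, so I let go of the web and pushed from behind. That push met only 1.5 to 4 N until the stop.

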